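# Load the spring-braked filament creel

### The job

Load the filament creel: swing its keeper bar up out of the way, put every mini spool that stands on the bench fully down on a spindle of its own (any spindle), and thread one spring from the black tray over the rod end of each loaded spindle, giving it a slight twist if the coils snag, so that it stands upright on the spool. Then swing the keeper bar fully down again so that it presses on the springs; leave any spare spring in the tray and do not disturb the other things on the bench.

Things in the scene. Friction and masses are not known exactly. Their poses are not given: they have to be found in the camera images.
- creel: spool creel, fixed: grey base plate 375 (y) x 165 mm (x -45 to +120), top 18 mm high, and three steel rods 14 mm thick in a row along its y, 110 mm apart; each has a white seat 64 mm wide, 24 mm high (a seated spool's top is at 74 mm). Black hinge posts at x +90, y +-172 mm, 158 mm high. Origin: on the bench under the middle rod; x points from the robot's side to the hinge.
- rod0 (a point): centre of the tip of the spindle at creel y = -110 mm, 104 mm above the bench
- rod1 (a point): centre of the tip of the middle spindle, 104 mm above the bench
- rod2 (a point): centre of the tip of the spindle at creel y = +110 mm, 104 mm above the bench
- keeper (a joint): keeper angle: 0 = fully down, its round bar level over the rods, underside 124 mm above the bench (it squeezes a 60 mm spring standing on a spool by 10 mm); grows as it swings up and back to its stop at 1.65 rad, clear behind the rods. The hinge is stiff and stays where left; moving it takes about 8 N at the bar, up to 6 N more against the springs.
- keeper_grip (a point): centre of one of two black sleeves on the keeper's round bar (21 mm thick, along creel y), where to pinch it from above; it may turn between the fingers. It swings on a 90 mm radius about the hinge, at creel y = +55 mm, midway between rod1 and rod2 (the other sleeve: y = -55 mm). Arms at creel y +-160 mm join bar and hinge.
- keeper_hinge (a point): middle of the keeper's hinge line, which runs along creel y, 90 mm behind the spindle row and 134 mm above the bench
- spool_white: mini spool of white filament with black flanges, a plain cylinder 66 mm in diameter and 50 mm high with an 18 mm bore right through, about 150 g, standing upright on the bench. Origin: centre of its underside, z up along the bore. May be absent (None).
- spool_blue: mini spool of blue filament with black flanges, a plain cylinder 66 mm in diameter and 50 mm high with an 18 mm bore right through, about 150 g, standing upright on the bench. Origin: centre of its underside, z up along the bore. May be absent (None).
- spool_orange: mini spool of orange filament with black flanges, a plain cylinder 66 mm in diameter and 50 mm high with an 18 mm bore right through, about 150 g, standing upright on the bench. Origin: centre of its underside, z up along the bore. May be absent (None).
- tray: round black spring tray, fixed, 132 mm wide, floor 8 mm above the bench (rim 14 mm), with four stub pegs (13 mm thick, tops 26 mm above the bench) 40 mm from its middle at 45, 135, 225 and 315 degrees in its own frame; a spring stands over each of three pegs, the fourth is bare. Origin: centre of its underside.
- spring0: bright steel compression spring, 26 mm outer and 18 mm inner diameter, 60 mm long, 2.8 mm wire, open coils between flat end rings, about 34 g; it gives about 1 mm per 0.2 N along its axis. Origin: centre of its lower end, z along its axis. It starts standing over one of the tray's pegs, foot 8 mm above the bench.
- spring1: bright steel compression spring, 26 mm outer and 18 mm inner diameter, 60 mm long, 2.8 mm wire, open coils between flat end rings, about 34 g; it gives about 1 mm per 0.2 N along its axis. Origin: centre of its lower end, z along its axis. It starts standing over one of the tray's pegs, foot 8 mm above the bench.
- spring2: bright steel compression spring, 26 mm outer and 18 mm inner diameter, 60 mm long, 2.8 mm wire, open coils between flat end rings, about 34 g; it gives about 1 mm per 0.2 N along its axis. Origin: centre of its lower end, z along its axis. It starts standing over one of the tray's pegs, foot 8 mm above the bench.
- print_ring: Bystander, leave alone: white printed ring, 92 mm outer and 76 mm inner diameter, 40 mm high, standing flat; origin at the centre of its underside
- scraper: Bystander, leave alone: print scraper (spatula) lying flat, 190 mm long along its x; origin on the bench under it
- print_block: Bystander, leave alone: black printed block 45 x 60 x 40 mm with a hole mark on top; origin at the centre of its underside
Not all that is in view belongs to the job. Of the things that look like the tray, take the one that is nearest to the robot's base at the start.

How it is judged:
By the outcome, as a careful person would: the job done as asked, in the order asked, and still so for the second after the job is handed in, with the robot touching nothing.
Of spool_white, spool_blue, spool_orange only 2 to 3 are there at a start; the rules pass over those that are not, and their reading is None.
At some moment in a run one of spool_white, spool_blue, spool_orange may be knocked a few centimetres aside while the robot is not near it.
It also fails if it takes over 210 s, if anything falls off the work surface, if the arm or the gripper's body presses on something with over 40 N, if the wrist force passes 120 N, or if a joint passes its speed limit or range.

### The arm

A 6-joint arm with a two-finger parallel gripper is mounted at the origin on the work surface. World frame = base frame: x ahead of the robot, y to its left, z up, the work surface at z = 0. Lengths are in mm, angles in rad, forces in N, time in s.
With the tool pointing down it reaches from about 275 to 1000 mm from the base axis. Payload 8.4 kg.
Tool frame: the origin (TCP) lies at the very end of the fingers, on their centre line; the grasp point (between the pads) lies 19 mm behind it; z points along the fingers, x is the direction in which the jaws open and shut, and the axes are right-handed (so a half turn about z gives the same grasp; the last joint's range is limited). The gripper opens to 85 mm and grips with 20 to 120 N. Pads are 22 mm wide; open, the fingers measure 114 mm over their backs; the gripper's body (76 mm by 85 mm) begins 54 mm behind the grasp point. The pads swing forward as they close: fully open they stand 13 mm farther back than shut.
Start: joints at [-1.31, 0.353, 1.633, -0, 1.155, -0.002], TCP at [162.364, -603.544, 231.281] pointing down, gripper open.
Joint ranges: [-2.63, 2.63], [-0.92, 2.1], [0.06, 2.66], [-1.3, 4.44], [0, 2.69], [-3.02, 3.02]. Speed limits (rad/s): [2.22, 2.22, 2.79, 3.14, 3.14, 3.14].

### API

Orientations are given as [roll, pitch, yaw] about the fixed x, y, z axes, in that order (R = Rz(yaw) Ry(pitch) Rx(roll)).
In Python, from rig import r gives the robot as it stands. The module is installed in compiled form; this text tells all that it offers.
- The arm moves only by the tool apply_moves, never from a script. Its argument "targets" is a list that holds one entry, the list of rows, each a list of 7 numbers: the gripper's target within -1 to 1 (fully open at 1, half-way at 0, shut at -1), then the shift along the tool's x, y, z in cm, then the turn, a rotation vector about the tool's x, y, z in degrees. A call has 1 to 8 rows; each row is the pose to reach, as a shift and turn from the pose measured when the call began, along the tool's axes at that moment; what a row does not reach only later rows make up. A row lasts 1/10 s, in which the tool goes at most 50 mm and 8.59 degrees, less where a joint would pass 70% of its speed; a pose out of reach is approached as far as the arm can. A call with a gripper value outside its range is refused whole. The fingers move at their own pace and stop on an object; "newtons" is the grip in N (left out, the last holds). Time passes only in rows, so rows that repeat a pose let the fingers close. It gives the time, the measured TCP pose, the force and the opening at its end, in the units of the state.
- r.sense(): the state, without advancing time (a new reading comes with each control period).
- r.grab_frame(name): name is "side" or "top"; returns a dict with "pixels" (384x512x3 uint8, red, green, blue), "fov_y" (degrees; the focal length in pixels is half the picture's height over the tangent of half this angle, whatever the lens; pixels are square), "cx", "cy" (the principal point, pixels), "R" (3x3) and "t" (3): a world point X has camera coordinates R X + t. Camera axes: x right, y down, z forward; pixel columns grow to the right and rows downward; lengths in mm; the calibration is good to about 2 mm. A picture is of the moment at which its call begins. There is no depth.
- r.sign_off(): hands the job in, once; it reports no verdict.
The state is a dict: "clock": time; "qpos": joint angles; "qvel": joint speeds; "joint_efforts": joint torques, N m; "eef_pos": TCP position; "tcp_rot": TCP orientation; "contact_force": force on the tool from outside, world axes, zero at the start; "wrist_torque": the same for the moment, N m; "opening": opening from 0.0 (shut) to 1.0 (fully open).
Only numpy, scipy, OpenCV 4.12 (cv2) and the standard library are available. Lean on these libraries where they do the work, as an engineer would, in place of code of your own. Each camera call takes 0.05 s, during which the arm holds its last target. There are 200 camera calls.

## Working session

There is one attempt and no reset: what is moved stays moved. The work goes in short steps, Python scripts to look and compute and a tool call to move; the robot and the scene stay as the last step left them, time stands still between calls to the robot, and variables do not carry over. Pictures are saved under pics/ and viewed, about 12 in all and at most 16, crops included, and the job is handed in when it is done.

Besides the shell and the picture viewer there is one more tool, called after "Call:" as name([rows], argument=value, ...), one row to a line, values as JSON. apply_moves: Moves the arm, as the interface text tells. Its arguments: {"type":"object","properties":{"targets":{"type":"array"},"newtons":{"type":"number"}},"required":["targets"]}

```bash
mkdir -p pics; cat > h.py <<'E'
import numpy as np, cv2
from rig import r
from scipy.spatial.transform import Rotation as Ro
def snap(n,fn,crop=None,s=1):
    f=r.grab_frame(n); im=f["pixels"][:,:,::-1].copy()
    np.savez('pics/'+fn+'.npz',**{k:np.array(v) for k,v in f.items()})
    if crop: x0,y0,x1,y1=crop; im=im[y0:y1,x0:x1]
    cv2.imwrite('pics/'+fn+'.png',cv2.resize(im,None,fx=s,fy=s,interpolation=cv2.INTER_CUBIC)); return f
def fl(f): return 192/np.tan(np.radians(float(f['fov_y']))/2)
def onz(f,u,v,z):
    R=np.array(f['R']);t=np.array(f['t']);c=-R.T@t
    d=R.T@np.array([(u-f['cx'])/fl(f),(v-f['cy'])/fl(f),1]); return c+d*(z-c[2])/d[2]
def proj(f,X):
    p=np.array(f['R'])@np.array(X)+np.array(f['t']); return p[:2]/p[2]*fl(f)+[float(f['cx']),float(f['cy'])]
E
python3 - <<'E'
from h import *
a=snap('top','t0',s=1.56);b=snap('side','s0',s=1.56)
for f in(a,b): print(f['fov_y'],f['cx'],f['cy'],-np.array(f['R']).T@f['t'],f['R'])
print(r.sense())
E
```

```text
55.553489369541445 250.1403071872162 191.0701937605791 [ 359.71143594   75.95264534 1203.56121534] [[ 0.00255953 -0.9999961  -0.00111603]
 [-0.98874204 -0.00236376 -0.14961146]
 [ 0.14960823  0.0014864  -0.98874424]]
56.71269533272731 251.94068005573914 191.4573260469726 [279.85051732 781.94850333 770.97720756] [[-0.93785565 -0.34673987  0.01407979]
 [-0.24307587  0.62742821 -0.7397621 ]
 [ 0.24767095 -0.69721252 -0.67272119]]
{'clock': 0.1, 'qpos': array([-1.31036861e+00,  3.53560132e-01,  1.63404634e+00,  1.36882665e-06,
        1.15520504e+00, -2.45048601e-03]), 'qvel': array([-0.000781  , -0.00227708, -0.00131465,  0.00071291,  0.00111352,
        0.00162525]), 'joint_efforts': array([-2.52525651e-04, -6.06358051e+01, -3.42818320e+01, -3.97037411e-05,
        4.01348181e-03,  1.55451733e-05]), 'eef_pos': array([ 162.27489819, -603.13104781,  230.65421734]), 'tcp_rot': array([-3.14158842e+00,  1.21885043e-03, -1.30791867e+00]), 'contact_force': array([ 0.73052182, -0.63061225,  0.4000478 ]), 'wrist_torque': array([-0.01829921, -0.08156751,  0.00176149]), 'opening': 1.0051042373915637}
```

View pics/t0.png

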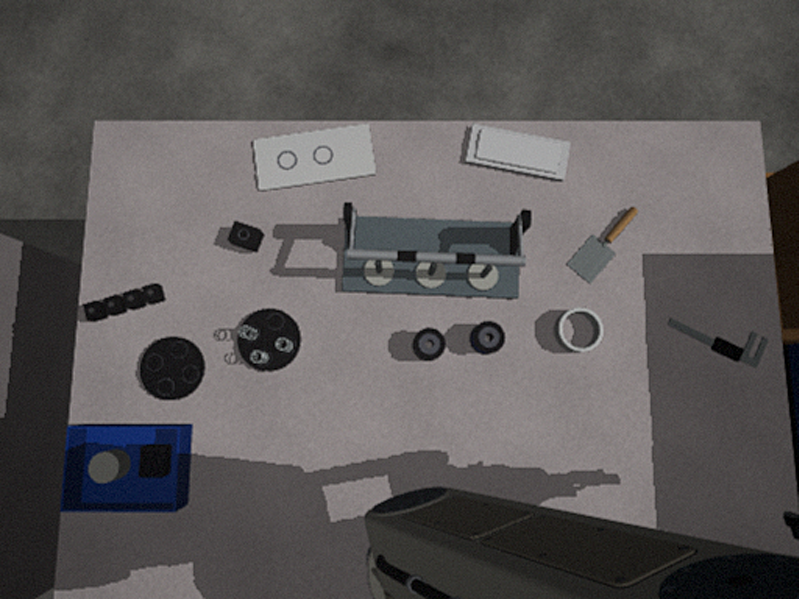

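View pics/s0.png

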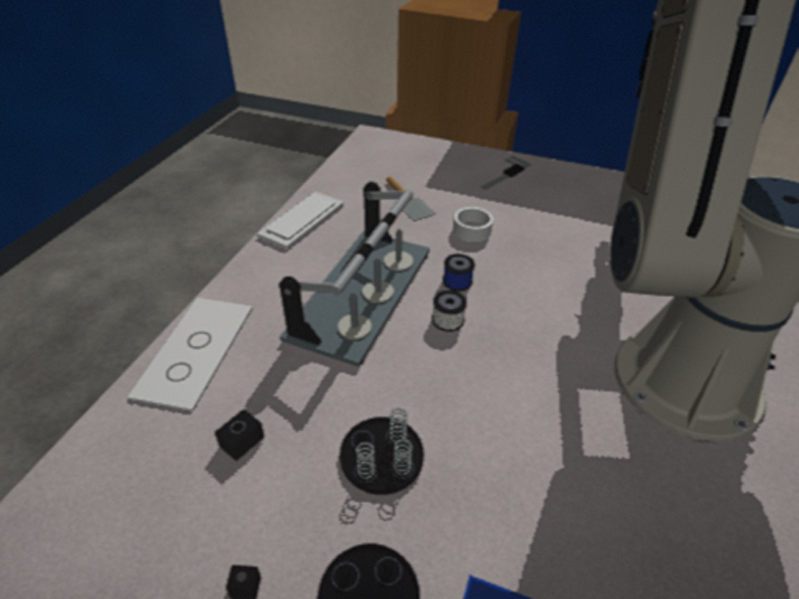

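The top view shows the creel at (430,255), white and blue spools at (429,344) and (487,337), and the tray with three springs at (267,340). There is no orange spool, and the keeper is low but not over the rods. I'll enlarge to measure.

```bash
python3 - <<'E'
from h import *
def c(fn,out,x0,y0,x1,y1,s):
    im=np.load(f'pics/{fn}.npz')['pixels'][y0:y1,x0:x1,::-1]
    im=cv2.resize(im,None,fx=s,fy=s,interpolation=cv2.INTER_CUBIC)
    im=cv2.convertScaleAbs(im,alpha=1.6,beta=10)
    return im
a=c('t0','',140,120,345,245,3.9)
cv2.imwrite('pics/t0c.png',a)
b=c('s0','',165,100,325,320,2.7)
cv2.imwrite('pics/s0c.png',b)
E
```

```text
(no output)
```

View pics/t0c.png

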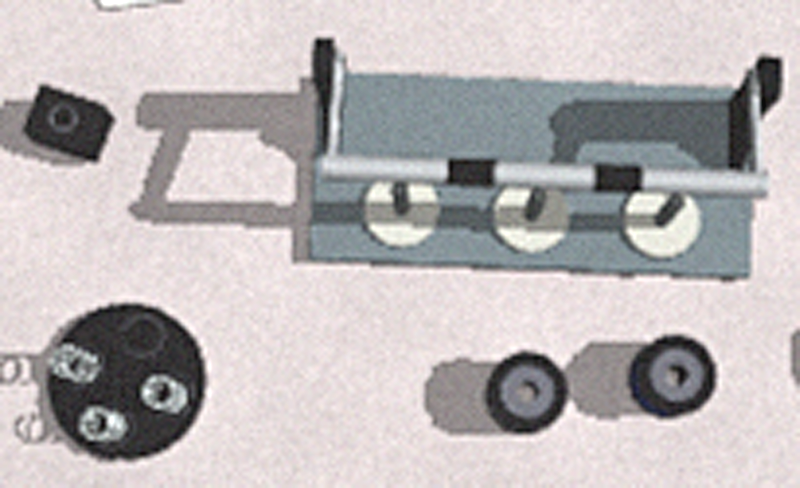

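View pics/s0c.png

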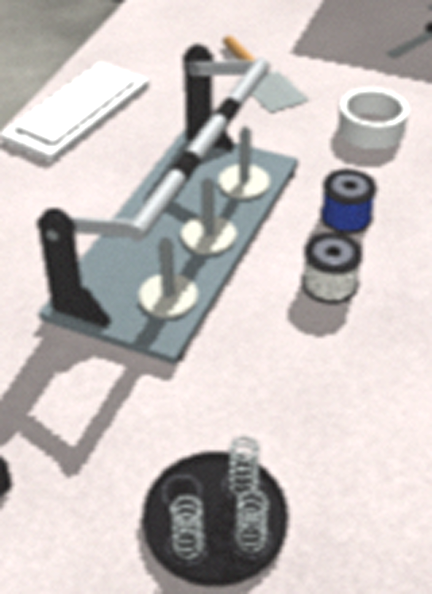

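The crop shows rod tips at (399,188), (540,193), (676,202) and sleeves at (472,172), (618,178). Spool tops are at (527,391) and (673,376), and springs at (75,362), (164,394), (103,425). Next I fit the poses from both views.

```bash
cat > fit.py <<'E'
from h import *
from scipy.optimize import least_squares as LS
T=dict(np.load('pics/t0.npz'));S=dict(np.load('pics/s0.npz'))
tp=lambda u,v:np.array([(u+.5)/3.9-.5+140,(v+.5)/3.9-.5+120])
sp=lambda u,v:np.array([(u+.5)/2.7-.5+165,(v+.5)/2.7-.5+100])
def W(p,X): c,s=np.cos(p[2]),np.sin(p[2]); return [p[0]+c*X[0]-s*X[1],p[1]+s*X[0]+c*X[1],X[2]]
def sl(q,y): return [90-90*np.cos(q),y,134+90*np.sin(q)]
obs=[(T,tp(399,186),(0,110,104)),(T,tp(540,191),(0,0,104)),(T,tp(676,200),(0,-110,104)),
(T,tp(401,212),(0,110,42)),(T,tp(531,215),(0,0,42)),(T,tp(661,222),(0,-110,42)),
(T,tp(294,262),(-45,187.5,18)),(T,tp(749,279),(-45,-187.5,18)),
(S,sp(167,242),(0,110,104)),(S,sp(208,182),(0,0,104)),(S,sp(245,131),(0,-110,104)),
(S,sp(178,357),(-45,187.5,18)),(S,sp(298,160),(-45,-187.5,18)),(S,sp(42,315),(120,187.5,18)),
(T,tp(472,172),55),(T,tp(618,178),-55),(S,sp(188,162),55),(S,sp(231,107),-55)]
def res(p): return np.concatenate([proj(f,W(p,sl(p[3],X) if np.isscalar(X) else X))-uv for f,uv,X in obs])
if __name__=='__main__':
    s=LS(res,[550,0,0,.3],loss='soft_l1'); print('creel',s.x.round(3)); print(res(s.x).reshape(-1,2).round(1).tolist())
    def tri(a,b,z): 
        q=LS(lambda p:np.r_[proj(T,[*p,z])-tp(*a),proj(S,[*p,z])-sp(*b)],[400,0]); print(q.x.round(1),q.fun.round(1))
    tri((527,391),(333,251),50);tri((673,376),(349,187),50);tri((126,381),(214,517),14)
    for n,u,v in(('A',75,362),('B',164,394),('C',103,425)): print(n,onz(T,*tp(u,v),38).round(1))
    print('bare',onz(T,*tp(144,335),20))
E
python3 fit.py
```

```text
creel [ 5.90939e+02 -5.59300e+00 -3.60000e-02  3.40000e-01]
[[-0.4, 1.6], [-0.9, 1.7], [0.0, 0.7], [-0.5, -1.0], [0.1, -0.5], [0.6, -1.1], [3.1, 0.1], [0.3, 0.0], [0.5, -0.8], [0.9, -0.9], [0.8, -1.4], [0.2, 0.9], [0.7, -0.7], [-0.9, -0.4], [-0.7, -0.1], [-0.5, -0.2], [-1.2, 0.4], [-2.0, 0.4]]
[ 4.423e+02 -1.000e-01] [-0.1 -0.   0.  -0.1]
[ 455.3 -118.3] [-0.2 -0.2  0.3 -0.3]
[452.6 337.3] [-1.4 -0.1  0.4 -1.1]
A [466.  370.2  38. ]
B [439.9 296.2  38. ]
C [414.5 345.3  38. ]
bare [490.48875368 317.87938099  20.        ]
```

```bash
cat > g.py <<'E'
import sys
from h import *
# usage: g.py x y z yaw [x y z yaw ...]  -> rows (tool down) from present pose
s=r.sense(); R0=Ro.from_euler('xyz',s['tcp_rot']); p=s['eef_pos']
print('now',p.round(1),s['tcp_rot'].round(3),'t',round(s['clock'],1),'F',s['contact_force'].round(1),'open',round(s['opening'],3),'q',s['qpos'].round(2))
a=[float(eval(v)) for v in sys.argv[1:]]
for i in range(0,len(a),4):
    x,y,z,w=a[i:i+4]; d=R0.inv().apply(np.array([x,y,z])-p)/10
    rv=(R0.inv()*Ro.from_euler('xyz',[np.pi,0,w])).as_rotvec(degrees=True)
    print(d.round(2).tolist(),rv.round(1).tolist())
E
python3 g.py 598 49 250 -0.036
```

```text
now [ 162.3 -603.1  230.7] [-3.142e+00  1.000e-03 -1.308e+00] t 0.1 F [ 0.7 -0.6  0.4] open 1.005 q [-1.31  0.35  1.63  0.    1.16 -0.  ]
[-51.65, -59.02, -1.87] [-0.0, 0.1, -72.9]
```

Call:
apply_moves([
  [[0, -25, -29, -2, 0, 0, -36], [0, -25, -29, -2, 0, 0, -36], [0, -25, -29, -2, 0, 0, -36], [0, -25, -29, -2, 0, 0, -36], [0, -51.6, -59, -2, 0, 0, -73], [0, -51.6, -59, -2, 0, 0, -73], [0, -51.6, -59, -2, 0, 0, -73], [0, -51.6, -59, -2, 0, 0, -73]],
], newtons=40)

```text
clock: 0.9
eef_pos: [385.7, -269.8, 244.9]
tcp_rot: [-3.14, 0.0, -0.102]
contact_force: [0.7, -0.4, 0.3]
opening: 0.501
```

```bash
python3 g.py 598 49 250 -0.036
```

```text
now [ 385.7 -269.8  244.9] [-3.14   0.    -0.102] t 0.9 F [ 0.7 -0.4  0.3] open 0.501 q [-0.61  0.1   1.94  0.    1.11 -0.51]
[17.87, -33.88, -0.48] [-0.1, 0.0, -3.8]
```

Call:
apply_moves([
  [[0, 17.9, -33.9, -0.5, 0, 0, -3.8], [0, 17.9, -33.9, -0.5, 0, 0, -3.8], [0, 17.9, -33.9, -0.5, 0, 0, -3.8], [0, 17.9, -33.9, -0.5, 0, 0, -3.8], [0, 17.9, -33.9, -0.5, 0, 0, -3.8], [0, 17.9, -33.9, -0.5, 0, 0, -3.8], [0, 17.9, -33.9, -0.5, 0, 0, -3.8], [0, 17.9, -33.9, -0.5, 0, 0, -3.8]],
])

```text
clock: 1.7
eef_pos: [599.5, 52.0, 249.9]
tcp_rot: [-3.14, 0.0, -0.034]
contact_force: [-0.2, -0.3, 0.7]
opening: 0.503
```

```bash
python3 -c "
from h import *
snap('side','s1',(150,70,350,240),4)"; python3 g.py 598 49 250 -0.036 598 49 200 -0.036 598 49 146 -0.036
```

```text
now [601.9  55.3 250. ] [-3.138e+00 -2.000e-03 -3.400e-02] t 1.8 F [1.  3.1 1.1] open 0.501 q [0.09 0.3  1.66 0.   1.18 0.12]
[-0.37, 0.64, -0.01] [-0.2, -0.1, 0.1]
[-0.37, 0.66, 4.99] [-0.2, -0.1, 0.1]
[-0.38, 0.68, 10.39] [-0.2, -0.1, 0.1]
```

View pics/s1.png

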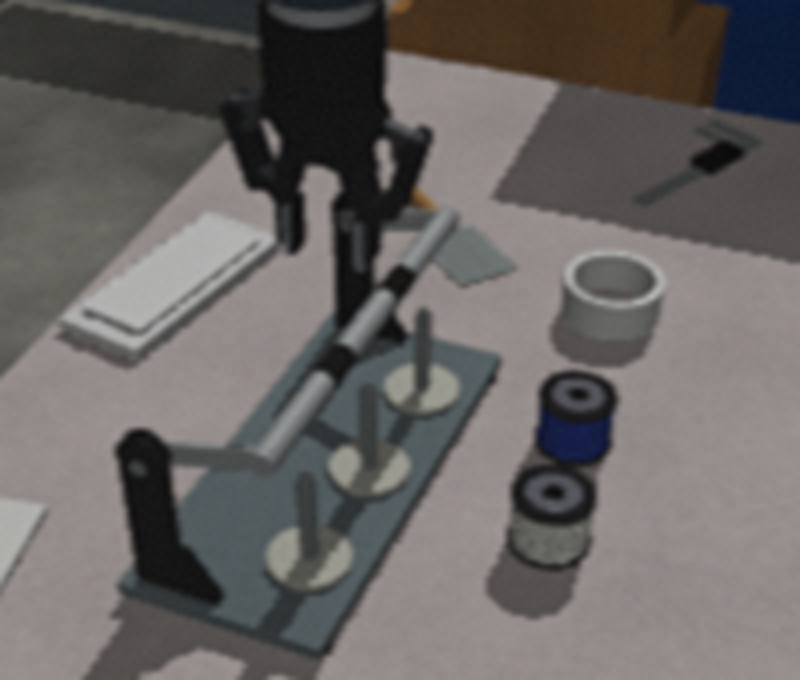

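The open fingers at (290,235) and (360,255) stand above the +y sleeve at (333,362), so I descend and pinch.

Call:
apply_moves([
  [[0, -0.4, 0.65, 4, 0, 0, 0], [0, -0.4, 0.65, 8, 0, 0, 0], [0, -0.4, 0.65, 10.4, 0, 0, 0], [0, -0.4, 0.65, 10.4, 0, 0, 0], [-1, -0.4, 0.65, 10.4, 0, 0, 0], [-1, -0.4, 0.65, 10.4, 0, 0, 0], [-1, -0.4, 0.65, 10.4, 0, 0, 0], [-1, -0.4, 0.65, 10.4, 0, 0, 0]],
])

```text
clock: 2.55
eef_pos: [600.3, 49.2, 147.7]
tcp_rot: [-3.137, -0.007, -0.034]
contact_force: [7.2, 0.0, -9.5]
opening: 0.212
```

```bash
cat > arc.py <<'E'
import sys
from fit import *
q0,q1,n=map(float,sys.argv[1:4])
s=r.sense();R0=Ro.from_euler('xyz',s['tcp_rot'])
f=lambda q:np.array(W([0,0,-.036],sl(q,0)))
print('now',s['eef_pos'].round(1),s['contact_force'].round(1),round(s['opening'],3))
for q in np.linspace(q0,q1,int(n)+1)[1:]: print(round(q,2),(R0.inv().apply(f(q)-f(q0))/10).round(2).tolist())
E
python3 arc.py .34 1.66 12
```

```text
now [600.3  49.2 147.7] [ 7.2  0.  -9.5] 0.212
0.45 [0.39, -0.0, -0.91]
0.56 [0.87, -0.01, -1.77]
0.67 [1.45, -0.01, -2.58]
0.78 [2.11, -0.01, -3.31]
0.89 [2.85, -0.01, -3.97]
1.0 [3.66, -0.01, -4.55]
1.11 [4.52, -0.01, -5.03]
1.22 [5.43, -0.01, -5.41]
1.33 [6.38, -0.01, -5.69]
1.44 [7.35, -0.01, -5.87]
1.55 [8.34, -0.01, -5.94]
1.66 [9.33, -0.0, -5.9]
```

Call:
apply_moves([
  [[-1, 0.15, 0, -0.5, 0, 0, 0], [-1, 0.4, 0, -0.9, 0, 0, 0], [-1, 0.85, 0, -1.75, 0, 0, 0], [-1, 1.45, 0, -2.6, 0, 0, 0], [-1, 2.1, 0, -3.3, 0, 0, 0], [-1, 2.85, 0, -3.95, 0, 0, 0], [-1, 3.65, 0, -4.55, 0, 0, 0], [-1, 3.65, 0, -4.55, 0, 0, 0]],
])

```text
clock: 3.35
eef_pos: [626.4, 48.1, 195.1]
tcp_rot: [-3.138, 0.015, -0.034]
contact_force: [-45.3, 1.6, 31.6]
opening: 0.217
```

```bash
python3 arc.py 1.0 1.68 8
```

```text
now [626.4  48.1 195.1] [-45.3   1.6  31.6] 0.217
1.08 [0.65, -0.0, -0.4]
1.17 [1.34, 0.0, -0.73]
1.25 [2.05, 0.0, -1.01]
1.34 [2.79, 0.0, -1.23]
1.42 [3.53, 0.0, -1.38]
1.51 [4.29, 0.0, -1.47]
1.6 [5.06, 0.0, -1.5]
1.68 [5.82, 0.01, -1.46]
```

```bash
python3 -c "
from h import *
snap('side','s2',(150,70,350,240),4)"; python3 - <<'E'
from fit import *
s=LS(res,[550,0,0,.3]).x
for q in (.2,.34,.6,.8,.9,1.0): 
  u=proj(S,W(s,sl(q,-55)));v=proj(T,W(s,sl(q,-55)));e=proj(S,W(s,sl(q,160)))
  print(q,((u-[150,70])*4).round(),((e-[150,70])*4).round(),((v-[140,120])*3.9).round())
E
```

```text
0.2 [397. 294.] [270. 466.] [612. 184.]
0.34 [393. 279.] [265. 450.] [614. 176.]
0.6 [380. 253.] [248. 422.] [618. 156.]
0.8 [366. 233.] [231. 400.] [621. 136.]
0.9 [358. 225.] [221. 391.] [622. 124.]
1.0 [348. 216.] [210. 381.] [623. 113.]
```

View pics/s2.png

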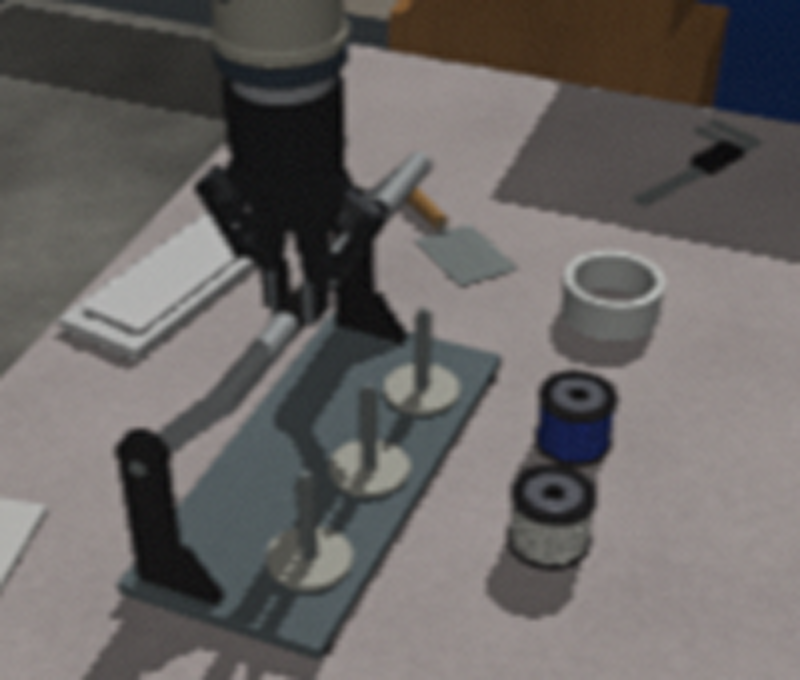

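The near end of the bar at about (228,398) puts the keeper at about 0.8 rad. The start angle was therefore nearer 0.25, so I continue the arc from there.

```bash
python3 arc.py .8 1.68 12
```

```text
now [626.4  48.1 195.1] [-45.9   2.1  31.8] 0.215
0.87 [0.48, -0.0, -0.45]
0.95 [1.0, -0.0, -0.86]
1.02 [1.54, -0.0, -1.23]
1.09 [2.11, -0.0, -1.57]
1.17 [2.71, -0.0, -1.86]
1.24 [3.32, -0.0, -2.1]
1.31 [3.95, -0.0, -2.3]
1.39 [4.59, 0.0, -2.46]
1.46 [5.24, 0.0, -2.56]
1.53 [5.9, 0.0, -2.62]
1.61 [6.56, 0.0, -2.63]
1.68 [7.22, 0.0, -2.59]
```

Call:
apply_moves([
  [[-1, 0.1, 0, -0.25, 0, 0, 0], [-1, 0.5, 0, -0.6, 0, 0, 0], [-1, 1.0, 0, -0.95, 0, 0, 0], [-1, 1.55, 0, -1.3, 0, 0, 0], [-1, 2.1, 0, -1.65, 0, 0, 0], [-1, 2.7, 0, -1.9, 0, 0, 0], [-1, 3.3, 0, -2.15, 0, 0, 0], [-1, 3.3, 0, -2.15, 0, 0, 0]],
])

```text
clock: 4.2
eef_pos: [658.5, 46.7, 219.2]
tcp_rot: [-3.138, 0.017, -0.034]
contact_force: [-14.7, -0.6, 10.8]
opening: 0.209
```

```bash
python3 arc.py 1.2 1.7 6
```

```text
now [658.5  46.7 219.2] [-14.7  -0.6  10.8] 0.209
1.28 [0.71, 0.0, -0.25]
1.37 [1.43, 0.0, -0.45]
1.45 [2.17, 0.0, -0.58]
1.53 [2.91, 0.0, -0.66]
1.62 [3.66, 0.01, -0.67]
1.7 [4.41, 0.01, -0.61]
```

The arm has risen more than the bar did, so the fingers have slipped toward their ends. I'll loosen, lower and pinch again.

Call:
apply_moves([
  [[-0.3, 0, 0, 0, 0, 0, 0], [-0.3, 0, 0, 0, 0, 0, 0], [-0.3, 0, 0, 1, 0, 0, 0], [-0.3, 0, 0, 2, 0, 0, 0], [-0.3, 0, 0, 2, 0, 0, 0], [-1, 0, 0, 2, 0, 0, 0], [-1, 0, 0, 2, 0, 0, 0], [-1, 0, 0, 2, 0, 0, 0]],
], newtons=60)

```text
clock: 5.0
eef_pos: [657.8, 46.8, 198.3]
tcp_rot: [-3.138, 0.018, -0.034]
contact_force: [1.9, -0.5, -9.8]
opening: 0.214
```

```bash
python3 -c "
from h import *
snap('side','s3',(150,50,310,190),5)"; python3 - <<'E'
from fit import *
s=LS(res,[550,0,0,.3]).x
for q in (.9,1,1.1,1.2,1.3,1.4): 
  u=proj(S,W(s,sl(q,55)));e=proj(S,W(s,sl(q,170)))
  print(q,((u-[150,50])*5).round(),((e-[150,50])*5).round())
E
python3 arc.py 1.2 1.7 6
```

```text
0.9 [366. 479.] [266. 600.]
1 [353. 468.] [253. 588.]
1.1 [340. 458.] [238. 577.]
1.2 [326. 449.] [223. 567.]
1.3 [312. 441.] [208. 559.]
1.4 [298. 435.] [192. 551.]
now [657.8  46.8 198.4] [  1.9  -0.  -11.7] 0.215
1.28 [0.7, 0.0, -0.26]
1.37 [1.43, 0.0, -0.45]
1.45 [2.17, 0.0, -0.59]
1.53 [2.91, 0.0, -0.66]
1.62 [3.66, 0.0, -0.67]
1.7 [4.41, 0.01, -0.62]
```

View pics/s3.png

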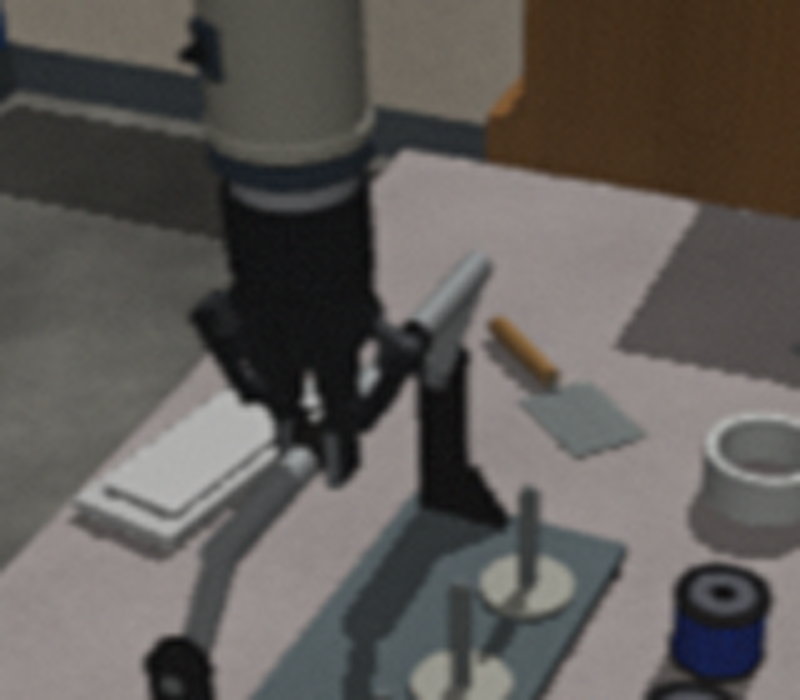

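The bar is at about 1.28 rad (end at (210,555)), and the grip is well placed again. I drive it to the stop.

Call:
apply_moves([
  [[-1, 0.7, 0, -0.15, 0, 0, 0], [-1, 1.4, 0, -0.3, 0, 0, 0], [-1, 2.1, 0, -0.37, 0, 0, 0], [-1, 2.8, 0, -0.4, 0, 0, 0], [-1, 3.4, 0, -0.35, 0, 0, 0], [-1, 3.8, 0, -0.3, 0, 0, 0], [-1, 4.1, 0, -0.3, 0, 0, 0], [-1, 4.1, 0, -0.3, 0, 0, 0]],
])

```text
clock: 5.85
eef_pos: [694.0, 45.4, 202.7]
tcp_rot: [-3.139, 0.029, -0.034]
contact_force: [-26.8, -1.4, 21.9]
opening: 0.212
```

Call:
apply_moves([
  [[0, -0.3, 0, 0, 0, 0, 0], [0, -0.3, 0, 0, 0, 0, 0], [0, -0.3, 0, -3, 0, 0, 0], [0, -0.3, 0, -8, 0, 0, 0], [1, -5, 0, -10, 0, 0, 0], [1, -10, 0, -10, 0, 0, 0], [1, -15, 2, -10, 0, 0, 0], [1, -15, 2, -10, 0, 0, 0]],
])

```text
clock: 6.65
eef_pos: [542.2, 29.2, 307.7]
tcp_rot: [-3.139, 0.03, -0.034]
contact_force: [-0.6, -0.7, 0.2]
opening: 1.002
```

```bash
python3 -c "
from h import *
f=snap('side','s4',(150,60,350,240),4);snap('top','t4',(140,90,345,245),3.9)
for p in ((442.3,0,50),(455.3,-118.3,50)): print((proj(f,p)-[150,60])*4+1.5)
im=f['pixels'];g=dict(np.load('pics/s0.npz'))['pixels']
d=np.abs(im.astype(int)-g).sum(2)[155:215,270:310]; print(d.mean(),d.max())"; python3 g.py 442.3 0 150 -0.036 442.3 0 20 -.036
```

```text
[553.66584715 531.64636162]
[578.44244391 436.08083538]
6.0841666666666665 19
now [546.4  29.8 308.2] [-3.139  0.026 -0.035] t 6.8 F [ 0.5 -0.5  0.7] open 0.997 q [0.05 0.18 1.69 0.01 1.3  0.08]
[-9.89, 3.39, 16.07] [-0.2, 1.5, 0.1]
[-9.55, 3.43, 29.07] [-0.2, 1.5, 0.1]
```

View pics/s4.png

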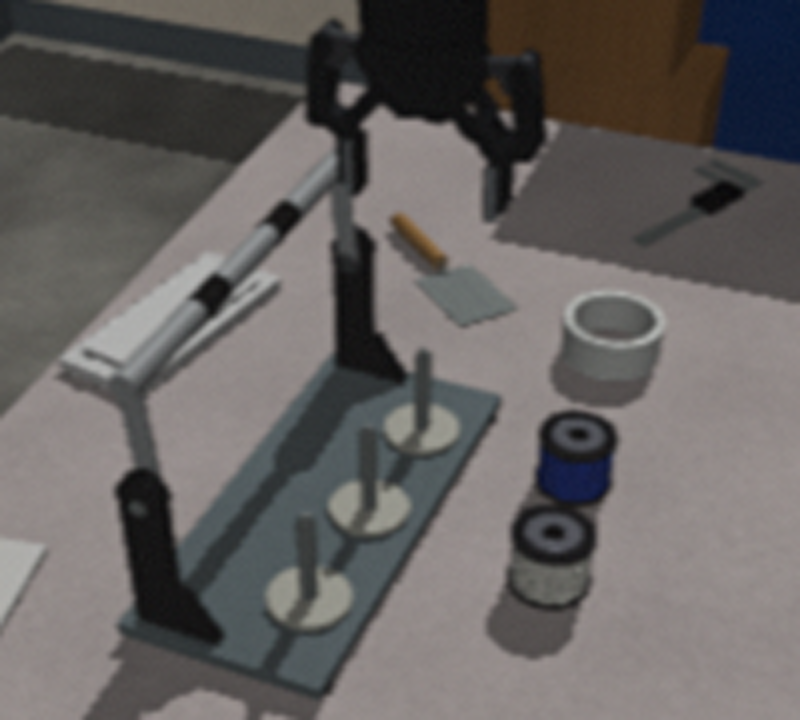

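The keeper stands fully up, with its sleeves at (285,218) and (210,293), and the spools have not moved. I go for the white spool.

Call:
apply_moves([
  [[1, -9.9, 3.4, 5, 0, 1.5, 0], [1, -9.9, 3.4, 10, 0, 1.5, 0], [1, -9.9, 3.4, 15, 0, 1.5, 0], [1, -9.9, 3.4, 18, 0, 1.5, 0], [1, -9.9, 3.4, 20, 0, 1.5, 0], [1, -9.9, 3.4, 20, 0, 1.5, 0]],
])

```text
clock: 7.35
eef_pos: [438.8, 0.1, 106.7]
tcp_rot: [-3.139, 0.008, -0.035]
contact_force: [-0.2, 0.1, 0.2]
opening: 1.0
```

```bash
python3 g.py 442.3 0 60 -0.036 442.3 0 19 -.036
```

```text
now [4.388e+02 1.000e-01 1.067e+02] [-3.139  0.008 -0.035] t 7.3 F [-0.2  0.1  0.2] open 1.0 q [-0.01  0.25  2.12  0.    0.78  0.03]
[0.38, 0.01, 4.67] [-0.2, 0.4, 0.1]
[0.42, 0.02, 8.77] [-0.2, 0.4, 0.1]
```

Call:
apply_moves([
  [[1, 0.4, 0, 3, 0, 0.4, 0], [1, 0.4, 0, 6, 0, 0.4, 0], [1, 0.4, 0, 8, 0, 0.4, 0], [1, 0.4, 0, 8.7, 0, 0.4, 0], [1, 0.4, 0, 8.7, 0, 0.4, 0], [-1, 0.4, 0, 8.7, 0, 0.4, 0], [-1, 0.4, 0, 8.7, 0, 0.4, 0], [-1, 0.4, 0, 8.7, 0, 0.4, 0]],
], newtons=30)

```text
clock: 8.15
eef_pos: [444.7, 0.3, 21.4]
tcp_rot: [-3.138, -0.004, -0.035]
contact_force: [4.0, 0.3, 5.6]
opening: 0.771
```

```bash
python3 -c "
from h import *
f=snap('side','s5',(220,140,340,240),6)"; python3 g.py 442.3 0 19 -.036
```

```text
now [4.446e+02 3.000e-01 2.130e+01] [-3.138 -0.004 -0.035] t 8.2 F [2.4 1.2 7.6] open 0.771 q [-0.01  0.42  2.16  0.01  0.56  0.03]
[-0.23, 0.03, 0.23] [-0.2, -0.2, 0.1]
```

View pics/s5.png

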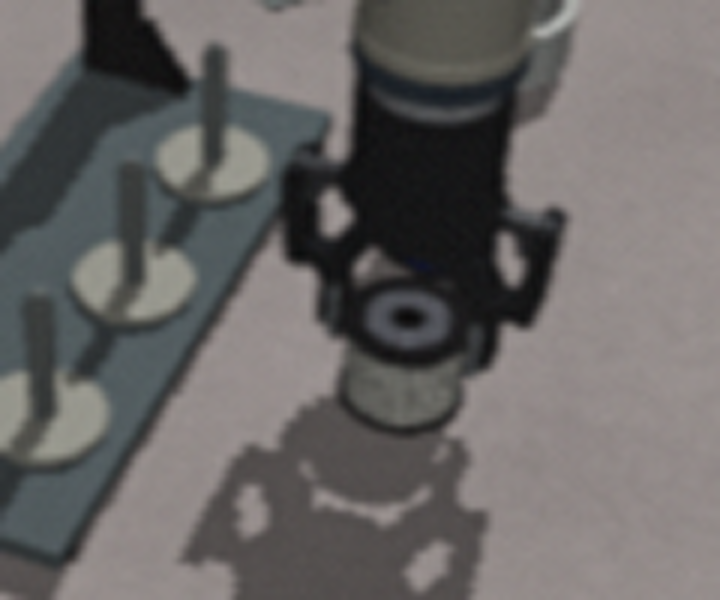

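The white spool is gripped at opening 0.771, with its bore at (407,317). The tips in this crop are at about (40,302), (133,174), (214,54). Next is an enlarged top view of the rods to refine the creel.

```bash
python3 - <<'E'
from h import *
o=[]
for n in('t0','t4'):
    im=np.load(f'pics/{n}.npz')['pixels'][158:194,232:322,::-1]
    im=cv2.resize(im,None,fx=8.5,fy=8.5,interpolation=cv2.INTER_CUBIC); o.append(cv2.convertScaleAbs(im,alpha=1.6,beta=10))
o=np.vstack(o[:2]); cv2.imwrite('pics/tc2.png',o[:600]); print(o.shape)
E
```

```text
(612, 765, 3)
```

View pics/tc2.png

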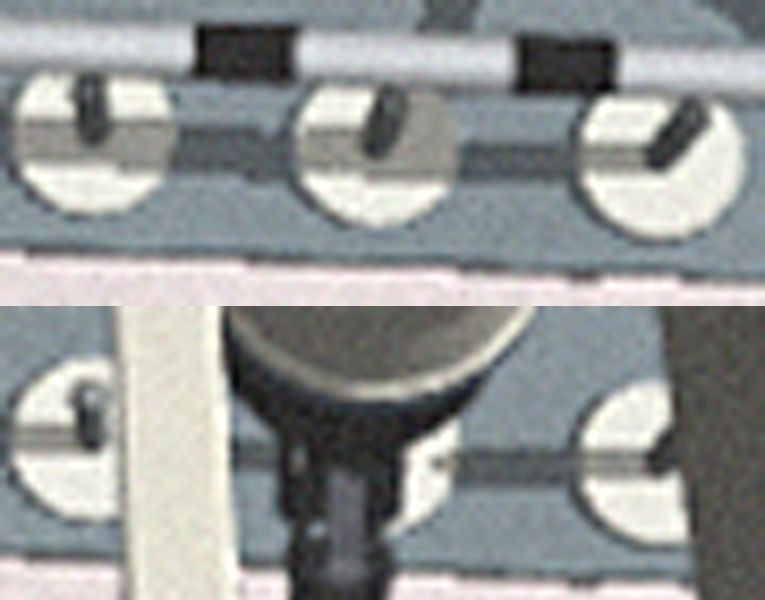

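The seat discs in the crop are centred at (94,133), (376,145) and (661,157). Their tops must be at z = 24, since a seated spool's top is at 74, so I refit with that.

```bash
cat > fit2.py <<'E'
from fit import *
F5=dict(np.load('pics/s5.npz'))
a=lambda u,v:np.array([(u+.5)/8.5-.5+232,(v+.5)/8.5-.5+158])
b=lambda u,v:np.array([(u+.5)/6-.5+220,(v+.5)/6-.5+140])
ob=[(T,a(94,133),(0,110,24)),(T,a(376,145),(0,0,24)),(T,a(661.5,157),(0,-110,24)),
(F5,b(134,281),(0,0,24)),(F5,b(213,161),(0,-110,24)),
(F5,b(40,302),(0,110,104)),(F5,b(133,174),(0,0,104)),(F5,b(214,54),(0,-110,104)),
(T,tp(749,279),(-45,-187.5,18)),(S,sp(178,357),(-45,187.5,18)),(S,sp(298,160),(-45,-187.5,18))]
rs=lambda p,o=ob:np.concatenate([proj(f,W(p,X))-uv for f,uv,X in o])
C=LS(rs,[590,-5,-.03],loss='soft_l1',f_scale=.4).x
if __name__=='__main__':
    print(C.round(3));print(rs(C).reshape(-1,2).round(2).tolist())
    for o in(ob[:3],ob[3:8]): print(LS(lambda p:rs(p,o),C).x.round(3))
    for y in(110,0,-110): print(y,np.round(W(C,(0,y,104)),1))
E
python3 fit2.py
```

```text
[ 5.92873e+02 -4.86400e+00 -3.70000e-02]
[[-0.72, 0.23], [-0.55, 0.1], [-0.74, -0.03], [0.17, -0.37], [-0.0, -0.12], [0.04, -1.44], [0.21, -2.4], [0.33, -1.76], [0.04, -0.48], [-0.62, 0.86], [0.14, -0.71]]
[ 5.93226e+02 -7.06500e+00 -4.10000e-02]
[ 5.91069e+02  8.65000e-01 -3.20000e-02]
110 [596.9 105.1 104. ]
0 [592.9  -4.9 104. ]
-110 [ 588.8 -114.8  104. ]
```

```bash
python3 g.py 444.6 0 150 -.036 598.5 104 150 -.036 598.5 104 132 -.036
```

```text
now [4.446e+02 3.000e-01 2.130e+01] [-3.138 -0.004 -0.035] t 8.2 F [2.4 1.2 7.6] open 0.771 q [-0.01  0.42  2.16  0.01  0.56  0.03]
[0.05, -0.01, -12.87] [-0.2, -0.2, 0.1]
[15.07, -10.95, -12.77] [-0.2, -0.2, 0.1]
[15.06, -10.94, -10.97] [-0.2, -0.2, 0.1]
```

Call:
apply_moves([
  [[-1, 0, 0, -5, 0, 0, 0], [-1, 0, 0, -10, 0, 0, 0], [-1, 0, 0, -12.8, 0, 0, 0], [-1, 5, -3.6, -12.8, -0.2, -0.2, 0], [-1, 10, -7.2, -12.8, -0.2, -0.2, 0], [-1, 15.05, -10.95, -12.8, -0.2, -0.2, 0], [-1, 15.05, -10.95, -12.8, -0.2, -0.2, 0], [-1, 15.05, -10.95, -11.5, -0.2, -0.2, 0]],
])

```text
clock: 9.0
eef_pos: [603.3, 106.9, 139.3]
tcp_rot: [-3.14, -0.007, -0.033]
contact_force: [0.1, -0.9, -1.6]
opening: 0.764
```

```bash
python3 -c "
from h import *
f=snap('side','s6',(180,120,280,200),8)"; python3 g.py 598.5 104 140 -.036 598.5 104 115 -.036
```

```text
now [598.8 105.2 135.6] [ 3.141 -0.    -0.033] t 9.1 F [-1.2 -1.  -3.6] open 0.768 q [ 0.17  0.43  1.75 -0.    0.96  0.21]
[-0.03, 0.12, -0.44] [0.0, -0.0, 0.2]
[-0.03, 0.12, 2.06] [0.0, -0.0, 0.2]
```

View pics/s6.png

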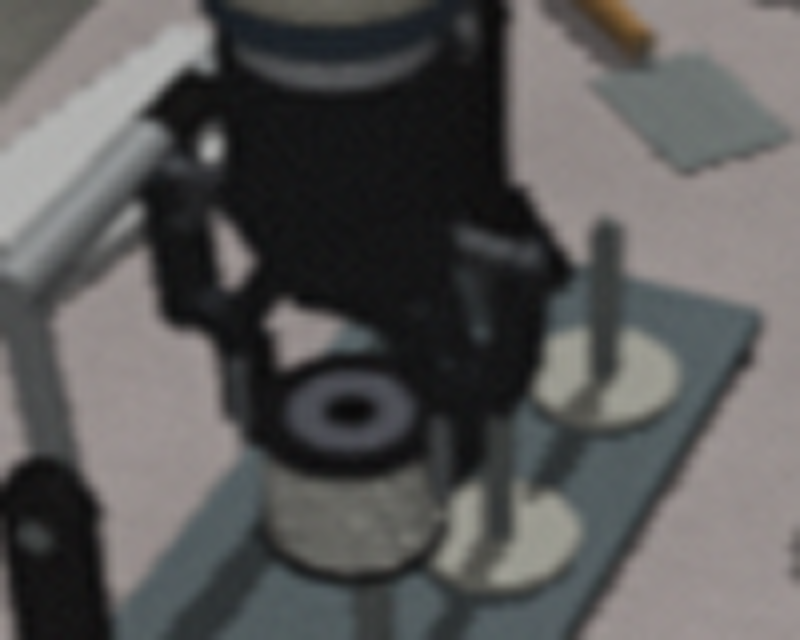

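The rod under the spool shows at u of about 374, against 361 on the spool axis. That frame was taken mid-motion at TCP (603,107), so the target of about (599,104.5) agrees within about 1 mm. Lowering gently.

Call:
apply_moves([
  [[-1, 0, 0.08, 0, 0, 0, 0], [-1, 0, 0.08, 0, 0, 0, 0], [-1, 0, 0.08, 0.6, 0, 0, 0], [-1, 0, 0.08, 1.2, 0, 0, 0], [-1, 0, 0.08, 1.6, 0, 0, 0], [-1, 0, 0.08, 2, 0, 0, 0], [-1, 0, 0.08, 2, 0, 0, 0]],
])

```text
clock: 9.75
eef_pos: [598.4, 104.2, 114.9]
tcp_rot: [3.141, 0.001, -0.033]
contact_force: [-1.0, 0.3, -1.2]
opening: 0.768
```

```bash
python3 g.py
```

```text
now [598.4 104.2 114.9] [ 3.141e+00  1.000e-03 -3.300e-02] t 9.8 F [-1.   0.3 -1.2] open 0.768 q [ 0.17  0.46  1.77 -0.    0.92  0.2 ]
```

No contact with the base 10 mm below the tip, so the spool is on the rod. Continuing down.

Call:
apply_moves([
  [[-1, 0, 0, 1.5, 0, 0, 0], [-1, 0, 0, 3, 0, 0, 0], [-1, 0, 0, 4.5, 0, 0, 0], [-1, 0, 0, 5.7, 0, 0, 0], [-1, 0, 0, 6.5, 0, 0, 0], [-1, 0, 0, 6.9, 0, 0, 0], [-1, 0, 0, 7.1, 0, 0, 0], [-1, 0, 0, 7.1, 0, 0, 0]],
])

```text
clock: 10.55
eef_pos: [597.8, 104.0, 45.1]
tcp_rot: [3.141, 0.002, -0.033]
contact_force: [-6.8, -1.2, 15.0]
opening: 0.77
```

```bash
python3 g.py
```

```text
now [597.8 104.   45.1] [ 3.141e+00  2.000e-03 -3.300e-02] t 10.6 F [-6.8 -1.2 15. ] open 0.77 q [ 0.17  0.55  1.8  -0.    0.79  0.2 ]
```

Call:
apply_moves([
  [[1, 0, 0, 0, 0, 0, 0], [1, 0, 0, 0, 0, 0, 0], [1, 0, 0, 0, 0, 0, 0], [1, 0, 0, -4, 0, 0, 0], [1, 0, 0, -9, 0, 0, 0], [1, 0, 0, -14, 0, 0, 0], [1, 0, 0, -15, 0, 0, 0]],
])

```text
clock: 11.25
eef_pos: [601.4, 104.7, 201.3]
tcp_rot: [-3.141, -0.007, -0.033]
contact_force: [0.8, -0.7, -0.0]
opening: 1.002
```

```bash
python3 -c "
from h import *
f=r.grab_frame('side');np.savez('pics/s7.npz',**f)
im=f['pixels'];g=dict(np.load('pics/s4.npz'))['pixels']
u,v=proj(f,(455.3,-118.3,25)).astype(int); d=np.abs(im.astype(int)-g).sum(2)[v-14:v+14,u-12:u+12]; print(u,v,d.mean(),d.max())"; python3 g.py 456 -118.3 195 -0.036 456 -118.3 21 -.036
```

```text
293 174 9.352678571428571 159
now [600.9 104.6 200.3] [-3.141 -0.006 -0.033] t 11.3 F [ 0.9 -0.1  0.7] open 0.996 q [ 0.17  0.36  1.7  -0.    1.08  0.2 ]
[-13.74, 22.77, 0.43] [-0.0, -0.3, 0.1]
[-13.84, 22.78, 17.83] [-0.0, -0.3, 0.1]
```

```bash
python3 -c "
from h import *
a=np.load('pics/s7.npz')['pixels'].astype(int);b=np.load('pics/s4.npz')['pixels']
d=np.abs(a-b).sum(2); print(d[158:180,281:306].max(), d[158:192,281:306].max(1))"
```

```text
17 [ 11  12  12  11  12  11   9   8  11  10  10  11   8  11  12  10  11  17
  10  10  13  15  13  13  21  10  11  33 118 159 173 160 154 160]
```

Call:
apply_moves([
  [[1, -4, 6.5, 0, 0, 0, 0], [1, -8, 13, 0, 0, 0, 0], [1, -11, 18, 2, 0, -0.3, 0], [1, -13.8, 22.8, 5, 0, -0.3, 0], [1, -13.8, 22.8, 8, 0, -0.3, 0], [1, -13.8, 22.8, 10, 0, -0.3, 0], [1, -13.8, 22.8, 10, 0, -0.3, 0]],
])

```text
clock: 12.0
eef_pos: [449.9, -119.5, 94.3]
tcp_rot: [-3.139, 0.009, -0.036]
contact_force: [-0.7, 0.2, -1.5]
opening: 0.997
```

```bash
python3 g.py 456 -118.3 21 -.036
```

```text
now [ 449.9 -119.5   94.3] [-3.139  0.009 -0.036] t 12.0 F [-0.7  0.2 -1.5] open 0.997 q [-0.26  0.31  2.08  0.    0.77 -0.23]
[0.67, -0.12, 7.32] [-0.1, 0.5, -0.0]
```

Blue has not moved, so I grasp it.

Call:
apply_moves([
  [[1, 0.65, -0.1, 1, 0, 0.5, 0], [1, 0.65, -0.1, 3, 0, 0.5, 0], [1, 0.65, -0.1, 6, 0, 0.5, 0], [1, 0.65, -0.1, 7.3, 0, 0.5, 0], [1, 0.65, -0.1, 7.3, 0, 0.5, 0], [-1, 0.65, -0.1, 7.3, 0, 0.5, 0], [-1, 0.65, -0.1, 7.3, 0, 0.5, 0], [-1, 0.65, -0.1, 7.3, 0, 0.5, 0]],
])

```text
clock: 12.8
eef_pos: [456.4, -118.6, 22.3]
tcp_rot: [-3.14, -0.001, -0.036]
contact_force: [-2.0, 0.3, 2.9]
opening: 0.765
```

```bash
python3 g.py 588 -115.5 150 -.036 588 -115.5 115 -.036
```

```text
now [ 456.4 -118.6   22.3] [-3.14e+00 -1.00e-03 -3.60e-02] t 12.8 F [-2.   0.3  2.9] open 0.765 q [-0.26  0.44  2.11  0.    0.59 -0.23]
[13.15, -0.81, -12.75] [-0.1, -0.1, -0.0]
[13.15, -0.81, -9.25] [-0.1, -0.1, -0.0]
```

Call:
apply_moves([
  [[-1, 0, 0, -5, 0, 0, 0], [-1, 0, 0, -10, 0, 0, 0], [-1, 2, -0.1, -12.5, 0, 0, 0], [-1, 6.5, -0.4, -12.5, 0, 0, 0], [-1, 11, -0.7, -12.5, 0, 0, 0], [-1, 13.15, -0.8, -12.5, 0, 0, 0], [-1, 13.15, -0.8, -12, 0, 0, 0], [-1, 13.15, -0.8, -12, 0, 0, 0]],
])

```text
clock: 13.6
eef_pos: [587.2, -115.3, 142.0]
tcp_rot: [-3.139, 0.0, -0.036]
contact_force: [0.1, 0.7, -1.5]
opening: 0.761
```

```bash
python3 g.py 588 -115.7 140 -.036 588 -115.7 115 -.036
```

```text
now [ 587.2 -115.3  142. ] [-3.139  0.    -0.036] t 13.6 F [ 0.1  0.7 -1.5] open 0.761 q [-0.2   0.41  1.77  0.    0.96 -0.16]
[0.08, 0.03, 0.2] [-0.1, 0.0, 0.0]
[0.08, 0.04, 2.7] [-0.1, 0.0, 0.0]
```

Call:
apply_moves([
  [[-1, 0.08, 0.03, 0.5, 0, 0, 0], [-1, 0.08, 0.03, 1.1, 0, 0, 0], [-1, 0.08, 0.03, 1.6, 0, 0, 0], [-1, 0.08, 0.03, 2.1, 0, 0, 0], [-1, 0.08, 0.03, 2.5, 0, 0, 0], [-1, 0.08, 0.03, 2.8, 0, 0, 0], [-1, 0.08, 0.03, 2.8, 0, 0, 0]],
])

```text
clock: 14.3
eef_pos: [588.7, -115.4, 113.8]
tcp_rot: [-3.139, -0.001, -0.036]
contact_force: [4.7, 2.6, -4.8]
opening: 0.767
```

```bash
python3 g.py
```

```text
now [ 588.7 -115.4  113.8] [-3.139e+00 -1.000e-03 -3.600e-02] t 14.3 F [ 4.7  2.6 -4.8] open 0.767 q [-0.2   0.45  1.79  0.    0.91 -0.16]
```

Call:
apply_moves([
  [[-1, 0.05, 0, 1.5, 0, 0, 0], [-1, 0.05, 0, 3, 0, 0, 0], [-1, 0.05, 0, 4.5, 0, 0, 0], [-1, 0.05, 0, 5.6, 0, 0, 0], [-1, 0.05, 0, 6.4, 0, 0, 0], [-1, 0.05, 0, 6.8, 0, 0, 0], [-1, 0.05, 0, 6.9, 0, 0, 0], [-1, 0.05, 0, 6.9, 0, 0, 0]],
])

```text
clock: 15.1
eef_pos: [589.1, -115.2, 46.0]
tcp_rot: [-3.139, -0.0, -0.036]
contact_force: [-2.9, 3.6, 16.7]
opening: 0.764
```

Call:
apply_moves([
  [[1, 0, 0, 0, 0, 0, 0], [1, 0, 0, 0, 0, 0, 0], [1, 0, 0, 0, 0, 0, 0], [1, 0, 0, -4, 0, 0, 0], [1, 0, 0, -9, 0, 0, 0], [1, 0, 0, -14, 0, 0, 0], [0.2, 0, 0, -19, 0, 0, 0], [0.2, 0, 0, -20, 0, 0, 0]],
])

```text
clock: 15.9
eef_pos: [591.6, -116.4, 252.1]
tcp_rot: [-3.141, -0.009, -0.036]
contact_force: [0.5, -0.3, 0.4]
opening: 0.694
```

```bash
python3 - <<'E'
from h import *
a=snap('side','s8',(160,110,350,230),4.2)
im=a['pixels'][235:325,205:285,::-1]; cv2.imwrite('pics/s8t.png',cv2.resize(im,None,fx=6,fy=6,interpolation=cv2.INTER_CUBIC))
im1=cv2.imread('pics/s8.png');im2=np.load('pics/t0.npz')['pixels'][190:245,140:205,::-1]
im3=cv2.resize(a['pixels'][235:325,205:285,::-1],None,fx=3.8,fy=3.8,interpolation=cv2.INTER_CUBIC)[:330]
im2=cv2.resize(im2,None,fx=6,fy=6,interpolation=cv2.INTER_CUBIC)
c=np.zeros((330,798,3),np.uint8);c[:,:im2.shape[1]]=im2;c[:,400:400+im3.shape[1]]=im3
im1=cv2.resize(im1,(420,265)); o=np.zeros((600,798,3),np.uint8);o[:265,:420]=im1;o[265:595]=c
cv2.imwrite('pics/mix.png',cv2.convertScaleAbs(o,alpha=1.5,beta=8))
E
python3 g.py
```

```text
now [ 591.2 -116.3  251. ] [-3.14  -0.008 -0.036] t 15.9 F [ 0.7 -0.1  1. ] open 0.611 q [-0.2   0.3   1.67  0.    1.17 -0.16]
```

View pics/mix.png

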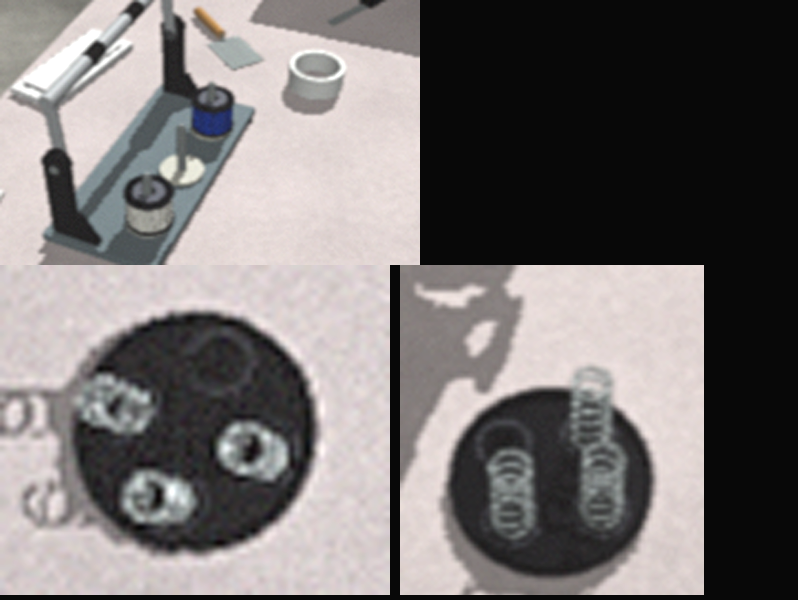

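Both spools sit fully down on their seats. In the top panel the spring tops are at (241,445), (100,396), (144,492). In the side panel they are at (592,381), (513,463), (605,460). I fit the tray from these.

```bash
cat > tray.py <<'E'
from fit2 import *
F8=dict(np.load('pics/s8.npz'))
a=lambda u,v:np.array([(u+.5)/6-.5+140,(v-265+.5)/6-.5+190])
b=lambda u,v:np.array([(u-400+.5)/3.8-.5+205,(v-265+.5)/3.8-.5+235])
O=dict(A=[(T,a(100,396),68),(T,a(133,411),8),(F8,b(513,463),68),(F8,b(513,525),8)],
B=[(T,a(241,445),68),(T,a(266,458),8),(F8,b(592,381),68),(F8,b(591,435),8)],
C=[(T,a(144,492),68),(T,a(173,504),8),(F8,b(605,460),68),(F8,b(600,514),8)])
K=dict(B=0,C=1,A=2) # relative quarter turns to be checked
for k,o in O.items():
    q=LS(lambda p:np.concatenate([proj(f,[*p,z])-uv for f,uv,z in o]),[450,330]); print(k,q.x.round(1),q.fun.round(1).tolist())
def rt(p):
    e=[]
    for k,o in O.items():
        t=p[2]+K[k]*np.pi/2; e+=[proj(f,[p[0]+40*np.cos(t),p[1]+40*np.sin(t),z])-uv for f,uv,z in o]
    return np.concatenate(e)
best=min((LS(lambda p:(K.update(C=k),rt(p))[1],[452,335,-1.9]) for k in(1,-1)),key=lambda s:s.cost)
print(best.x,best.cost)
for k in(1,-1):
    K.update(C=k); s=LS(rt,[452,335,-1.9]); print(k,s.cost,s.x.round(2),{n:np.round(s.x[:2]+40*np.array([np.cos(s.x[2]+m*np.pi/2),np.sin(s.x[2]+m*np.pi/2)]),1).tolist() for n,m in K.items()})
E
python3 tray.py
```

```text
A [464.5 370.9] [-0.0, 0.7, -0.8, -0.2, -0.3, 0.7, 0.2, -1.5]
B [440.2 295.9] [0.2, 0.3, -0.4, -0.5, 0.2, -0.1, -0.0, 0.0]
C [414.8 346.8] [-0.3, 0.6, -0.7, -0.4, -0.3, -0.4, 0.4, -0.5]
[452.46949541 333.6655582   -1.89025262] 3.708984332337659
1 1114.452977487797 [427.95 342.58  -1.97] {'B': [412.3, 305.8], 'C': [464.8, 326.9], 'A': [443.6, 379.4]}
-1 3.708984332337659 [452.47 333.67  -1.89] {'B': [439.9, 295.7], 'C': [414.5, 346.2], 'A': [465.0, 371.6]}
```

```bash
python3 g.py 440.5 295.7 160 -.036
```

```text
now [ 591.2 -116.3  251. ] [-3.14  -0.008 -0.036] t 15.9 F [ 0.7 -0.1  1. ] open 0.611 q [-0.2   0.3   1.67  0.    1.17 -0.16]
[-16.61, -40.62, 9.02] [-0.1, -0.4, 0.0]
```

Call:
apply_moves([
  [[0, -2, -5, 0, 0, 0, 0], [0, -4, -10, 0, 0, 0, 0], [0, -6, -15, 0, 0, 0, 0], [0, -8, -20, 0, 0, 0, 0], [0, -10, -25, 0, 0, 0, 0], [0, -12, -30, 2, 0, -0.4, 0], [0, -14, -35, 4, 0, -0.4, 0], [0, -16, -39, 6, 0, -0.4, 0]],
])

```text
clock: 16.75
eef_pos: [455.3, 254.0, 200.2]
tcp_rot: [-3.141, 0.0, -0.036]
contact_force: [0.9, -1.4, 1.0]
opening: 0.498
```

```bash
python3 g.py 440.5 295.7 90 -.036
```

```text
now [455.3 254.  200.2] [-3.141  0.    -0.036] t 16.8 F [ 0.9 -1.4  1. ] open 0.498 q [0.51 0.23 1.88 0.   1.03 0.54]
[-1.63, -4.1, 11.02] [-0.0, 0.0, 0.0]
```

Call:
apply_moves([
  [[0, -1.6, -4.1, 1, 0, 0, 0], [0, -1.6, -4.1, 5, 0, 0, 0], [0, -1.6, -4.1, 9, 0, 0, 0], [0, -1.6, -4.1, 10.5, 0, 0, 0], [0, -1.6, -4.1, 10.5, 0, 0, 0], [0, -1.6, -4.1, 10.5, 0, 0, 0]],
])

```text
clock: 17.35
eef_pos: [440.3, 295.2, 94.4]
tcp_rot: [3.141, 0.002, -0.036]
contact_force: [0.2, 0.2, 0.3]
opening: 0.497
```

```bash
python3 g.py 440.5 295.7 26 -.036; python3 -c "
from h import *
f=snap('side','s9',(190,200,290,300),6)"
```

```text
now [440.3 295.2  94.4] [ 3.141e+00  2.000e-03 -3.600e-02] t 17.4 F [0.2 0.2 0.3] open 0.497 q [0.59 0.38 1.95 0.   0.81 0.62]
[0.03, -0.05, 6.84] [0.0, 0.1, -0.0]
```

View pics/s9.png

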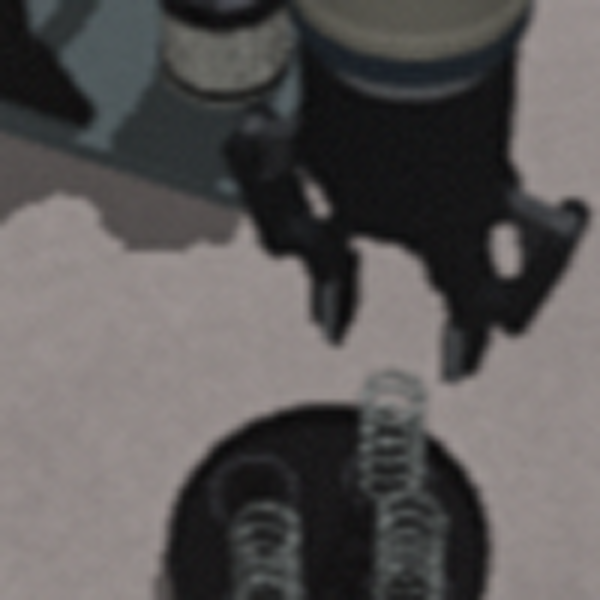

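The fingers at (335,330) and (460,370) straddle the spring top at (393,385). I descend and grip.

Call:
apply_moves([
  [[0, 0, 0, 2, 0, 0, 0], [0, 0, 0, 4, 0, 0, 0], [0, 0, 0, 6, 0, 0, 0], [0, 0, 0, 6.9, 0, 0, 0], [0, 0, 0, 6.9, 0, 0, 0], [-1, 0, 0, 6.9, 0, 0, 0], [-1, 0, 0, 6.9, 0, 0, 0], [-1, 0, 0, 6.9, 0, 0, 0]],
], newtons=20)

```text
clock: 18.2
eef_pos: [441.6, 296.0, 27.3]
tcp_rot: [-3.14, -0.001, -0.036]
contact_force: [-0.2, 1.1, 0.5]
opening: 0.26
```

```bash
python3 g.py
```

```text
now [441.6 296.   27.3] [-3.14e+00 -1.00e-03 -3.60e-02] t 18.2 F [-0.2  1.1  0.5] open 0.26 q [0.59 0.5  1.98 0.   0.67 0.62]
```

```bash
python3 g.py 596.8 104.2 150 -.036 596.8 104.2 130 -.036
```

```text
now [441.6 296.   27.3] [-3.14e+00 -1.00e-03 -3.60e-02] t 18.2 F [-0.2  1.1  0.5] open 0.26 q [0.59 0.5  1.98 0.   0.67 0.62]
[16.22, 18.59, -12.28] [-0.1, -0.1, -0.0]
[16.22, 18.6, -10.28] [-0.1, -0.1, -0.0]
```

Call:
apply_moves([
  [[-1, 0, 0, -2, 0, 0, 0], [-1, 0, 0, -6, 0, 0, 0], [-1, 0, 0, -11, 0, 0, 0], [-1, 3, 3.5, -12.5, 0, 0, 0], [-1, 6, 7.5, -12.5, 0, 0, 0], [-1, 9, 11.5, -12.5, 0, 0, 0], [-1, 12, 15, -12.5, 0, 0, 0], [-1, 12, 15, -12.5, 0, 0, 0]],
])

```text
clock: 19.0
eef_pos: [559.3, 137.8, 153.2]
tcp_rot: [-3.14, -0.005, -0.04]
contact_force: [-0.7, 0.8, 0.2]
opening: 0.265
```

```bash
python3 g.py 596.8 104.2 138 -.036
```

```text
now [559.3 137.8 153.2] [-3.14  -0.005 -0.04 ] t 19.0 F [-0.7  0.8  0.2] open 0.265 q [ 0.24  0.36  1.81 -0.    0.96  0.28]
[3.87, 3.21, 1.53] [-0.1, -0.3, -0.2]
```

Call:
apply_moves([
  [[-1, 2, 1.7, 0, -0.1, -0.3, -0.2], [-1, 3.85, 3.2, 0, -0.1, -0.3, -0.2], [-1, 3.85, 3.2, 1, -0.1, -0.3, -0.2], [-1, 3.85, 3.2, 1.5, -0.1, -0.3, -0.2], [-1, 3.85, 3.2, 1.5, -0.1, -0.3, -0.2], [-1, 3.85, 3.2, 1.5, -0.1, -0.3, -0.2]],
])

```text
clock: 19.6
eef_pos: [595.7, 105.0, 138.1]
tcp_rot: [3.141, 0.002, -0.036]
contact_force: [0.2, 0.5, -0.6]
opening: 0.266
```

```bash
python3 -c "
from h import *
f=snap('side','s10',(190,120,260,190),8)"; python3 g.py 596.8 104.2 120 -.036
```

```text
now [596.  105.  138.4] [ 3.141e+00  1.000e-03 -3.500e-02] t 19.6 F [ 0.1 -0.1  0.9] open 0.266 q [ 0.17  0.42  1.76 -0.    0.96  0.21]
[0.09, 0.07, 1.84] [0.0, 0.1, 0.0]
```

View pics/s10.png

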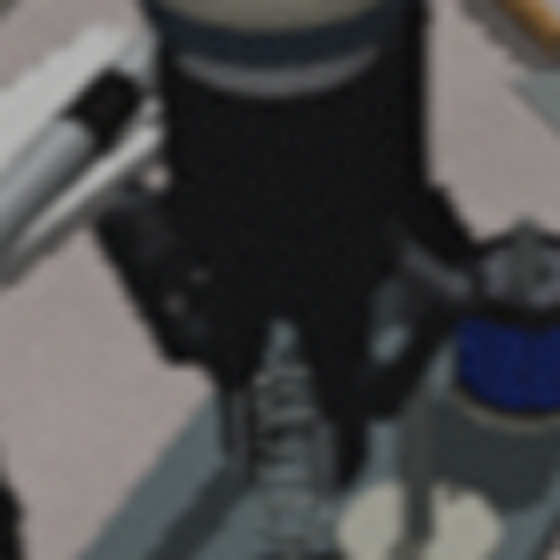

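The spring hangs upright between the fingers at u of about 285 and is lined up over the spindle. I lower and watch the force.

Call:
apply_moves([
  [[-1, 0.07, 0.05, 0.5, 0, 0, 0], [-1, 0.07, 0.05, 1, 0, 0, 0], [-1, 0.07, 0.05, 1.5, 0, 0, 0], [-1, 0.07, 0.05, 2, 0, 0, 0], [-1, 0.07, 0.05, 2.5, 0, 0, 0], [-1, 0.07, 0.05, 2.5, 0, 0, 0]],
])

```text
clock: 20.25
eef_pos: [596.7, 104.3, 112.6]
tcp_rot: [3.141, 0.001, -0.036]
contact_force: [1.0, -0.7, -1.7]
opening: 0.262
```

```bash
python3 g.py
```

```text
now [596.7 104.3 112.6] [ 3.141e+00  1.000e-03 -3.600e-02] t 20.2 F [ 1.  -0.7 -1.7] open 0.262 q [ 0.17  0.46  1.77 -0.    0.91  0.21]
```

Call:
apply_moves([
  [[-1, 0, 0, 0.5, 0, 0, 0], [-1, 0, 0, 1, 0, 0, 5], [-1, 0, 0, 1.5, 0, 0, 5], [-1, 0, 0, 1.8, 0, 0, 0], [-1, 0, 0, 1.8, 0, 0, 0], [-1, 0, 0, 1.8, 0, 0, 0]],
])

```text
clock: 20.85
eef_pos: [596.9, 104.3, 94.6]
tcp_rot: [3.141, 0.001, -0.036]
contact_force: [1.3, -1.2, -0.1]
opening: 0.263
```

```bash
python3 g.py;python3 -c "
from h import *
f=snap('side','s11',(190,120,260,190),8)"
```

```text
now [596.9 104.3  94.6] [ 3.141e+00  1.000e-03 -3.600e-02] t 20.9 F [ 1.3 -1.2 -0.1] open 0.263 q [ 0.17  0.48  1.78 -0.    0.88  0.21]
```

View pics/s11.png

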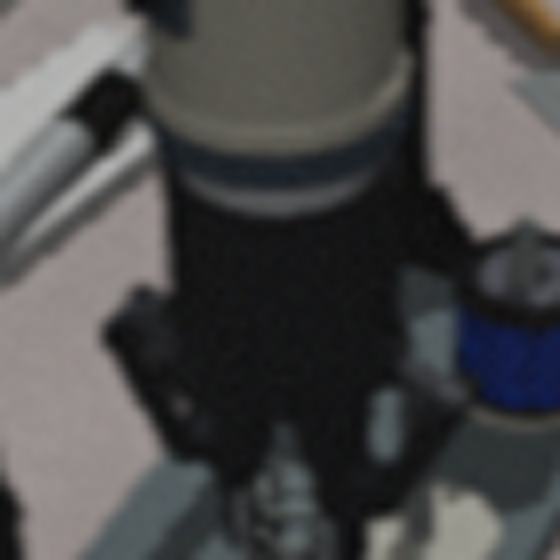

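Force is about zero with the foot 29 mm below the tip, so the spring is threaded. A blocked spring would read about 6 N. I seat it and release.

Call:
apply_moves([
  [[-1, 0, 0, 0.15, 0, 0, 0], [-1, 0, 0, 0.15, 0, 0, 0], [0, 0, 0, 0.15, 0, 0, 0], [0, 0, 0, 0.15, 0, 0, 0], [0, 0, 0, 0.15, 0, 0, 0], [0, 0, 0, -3, 0, 0, 0], [0, 0, 0, -7, 0, 0, 0], [0, 0, 0, -10, 0, 0, 0]],
])

```text
clock: 21.7
eef_pos: [597.2, 104.4, 196.6]
tcp_rot: [3.141, 0.0, -0.037]
contact_force: [0.1, -0.0, 0.8]
opening: 0.5
```

```bash
python3 g.py 415.5 346.2 195 -.036
```

```text
now [597.2 104.4 196.6] [ 3.141  0.    -0.037] t 21.7 F [ 0.1 -0.   0.8] open 0.5 q [ 0.17  0.36  1.71 -0.    1.08  0.21]
[-19.04, -23.49, 0.15] [0.0, 0.0, -0.0]
```

Call:
apply_moves([
  [[0, -3, -3.7, -1, 0, 0, 0], [0, -6, -7.4, -1, 0, 0, 0], [0, -9, -11.1, -1, 0, 0, 0], [0, -12, -14.8, -1, 0, 0, 0], [0, -15, -18.5, 0, 0, 0, 0], [0, -19, -23.5, 2, 0, 0, 0], [0, -19, -23.5, 5, 0, 0, 0], [0, -19, -23.5, 7, 0, 0, 0]],
])

```text
clock: 22.5
eef_pos: [413.4, 347.7, 124.9]
tcp_rot: [3.14, 0.001, -0.034]
contact_force: [-0.2, 0.2, -0.4]
opening: 0.498
```

```bash
python3 g.py 415.7 346.4 92 -.036 415.7 346.4 27 -.036
```

```text
now [413.4 347.7 124.9] [ 3.14e+00  1.00e-03 -3.40e-02] t 22.5 F [-0.2  0.2 -0.4] open 0.498 q [0.7  0.35 1.91 0.   0.88 0.73]
[0.23, 0.12, 3.29] [0.1, 0.1, 0.1]
[0.24, 0.11, 9.79] [0.1, 0.1, 0.1]
```

Call:
apply_moves([
  [[0, 0.2, 0.1, 1, 0, 0, 0], [0, 0.2, 0.1, 3, 0, 0, 0], [0, 0.2, 0.1, 6, 0, 0, 0], [0, 0.2, 0.1, 9, 0, 0, 0], [0, 0.2, 0.1, 9.7, 0, 0, 0], [-1, 0.2, 0.1, 9.7, 0, 0, 0], [-1, 0.2, 0.1, 9.7, 0, 0, 0], [-1, 0.2, 0.1, 9.7, 0, 0, 0]],
])

```text
clock: 23.3
eef_pos: [416.3, 347.2, 29.3]
tcp_rot: [-3.141, -0.0, -0.034]
contact_force: [0.7, 0.2, -0.1]
opening: 0.263
```

```bash
python3 g.py 588.3 -115 165 -.036
```

```text
now [416.3 347.2  29.3] [-3.141 -0.    -0.034] t 23.3 F [ 0.7  0.2 -0.1] open 0.263 q [0.69 0.5  1.95 0.   0.69 0.73]
[18.76, 45.6, -13.58] [-0.0, -0.0, 0.1]
```

Call:
apply_moves([
  [[-1, 0, 0, -3, 0, 0, 0], [-1, 0, 0, -8, 0, 0, 0], [-1, 0, 0, -13, 0, 0, 0], [-1, 0, 5, -15, 0, 0, 0], [-1, 0, 10, -15, 0, 0, 0], [-1, 0, 15, -15, 0, 0, 0], [-1, 0, 20, -15, 0, 0, 0], [-1, 0, 20, -15, 0, 0, 0]],
])

```text
clock: 24.1
eef_pos: [408.6, 143.0, 180.3]
tcp_rot: [3.141, -0.001, -0.037]
contact_force: [0.4, 0.4, -1.2]
opening: 0.264
```

Call:
apply_moves([
  [[-1, 3.5, 4, 0, 0, 0, 0], [-1, 7, 8, 0, 0, 0, 0], [-1, 10.5, 12, 0, 0, 0, 0], [-1, 14, 16, 0, 0, 0, 0], [-1, 17, 20, 0, 0, 0, 0], [-1, 17, 24, 0, 0, 0, 0], [-1, 17, 24, 0, 0, 0, 0]],
])

```text
clock: 24.8
eef_pos: [571.4, -107.8, 181.7]
tcp_rot: [3.139, -0.004, -0.041]
contact_force: [0.3, -0.1, -0.3]
opening: 0.265
```

```bash
python3 g.py 588.3 -115 140 -.036
```

```text
now [ 571.4 -107.8  181.7] [ 3.139 -0.004 -0.041] t 24.8 F [ 0.3 -0.1 -0.3] open 0.265 q [-0.19  0.34  1.78 -0.    1.02 -0.15]
[1.7, 0.65, 4.18] [0.1, -0.2, -0.3]
```

Call:
apply_moves([
  [[-1, 1.7, 0.7, 0.5, 0.1, -0.2, -0.3], [-1, 1.7, 0.7, 2, 0.1, -0.2, -0.3], [-1, 1.7, 0.7, 4, 0.1, -0.2, -0.3], [-1, 1.7, 0.7, 4.2, 0.1, -0.2, -0.3], [-1, 1.7, 0.7, 4.2, 0.1, -0.2, -0.3], [-1, 1.7, 0.7, 4.2, 0.1, -0.2, -0.3]],
])

```text
clock: 25.4
eef_pos: [588.5, -114.9, 140.6]
tcp_rot: [3.141, -0.001, -0.035]
contact_force: [-0.5, -0.6, -0.1]
opening: 0.261
```

```bash
python3 g.py 588.7 -115.3 118 -.036 588.7 -115.3 97 -.036
```

```text
now [ 588.5 -114.9  140.6] [ 3.141e+00 -1.000e-03 -3.500e-02] t 25.4 F [-0.5 -0.6 -0.1] open 0.261 q [-0.2   0.41  1.77 -0.    0.96 -0.16]
[0.01, 0.04, 2.26] [0.0, -0.1, 0.1]
[0.01, 0.04, 4.36] [0.0, -0.1, 0.1]
```

Call:
apply_moves([
  [[-1, 0, 0.04, 0.7, 0, 0, 0], [-1, 0, 0.04, 1.4, 0, 0, 0], [-1, 0, 0.04, 2.1, 0, 0, 0], [-1, 0, 0.04, 2.8, 0, 0, 5], [-1, 0, 0.04, 3.5, 0, 0, 5], [-1, 0, 0.04, 4.2, 0, 0, 0], [-1, 0, 0.04, 4.3, 0, 0, 0], [-1, 0, 0.04, 4.3, 0, 0, 0]],
])

```text
clock: 26.2
eef_pos: [589.2, -115.5, 97.5]
tcp_rot: [3.141, -0.002, -0.036]
contact_force: [4.4, -1.8, 1.6]
opening: 0.262
```

```bash
python3 g.py
```

```text
now [ 589.2 -115.5   97.5] [ 3.141e+00 -2.000e-03 -3.600e-02] t 26.2 F [ 4.4 -1.8  1.6] open 0.262 q [-0.2   0.47  1.79 -0.    0.88 -0.16]
```

Call:
apply_moves([
  [[-1, 0.05, 0, 0.2, 0, 0, 0], [-1, 0.05, 0, 0.2, 0, 0, 0], [0, 0.05, 0, 0.2, 0, 0, 0], [0, 0.05, 0, 0.2, 0, 0, 0], [0, 0.05, 0, 0.2, 0, 0, 0], [0, 0.05, 0, -3, 0, 0, 0], [0, 0.05, 0, -7, 0, 0, 0], [0, 0.05, 0, -11, 0, 0, 0]],
])

```text
clock: 27.0
eef_pos: [588.8, -115.3, 208.4]
tcp_rot: [3.141, -0.001, -0.036]
contact_force: [1.5, 0.2, -0.6]
opening: 0.498
```

Call:
apply_moves([
  [[0, 0, 0, -6, 0, 0, 0], [0, -3, -3, -8, 0, 0, 0], [0, -7, -6, -8, 0, 0, 0], [0, -11, -9, -8, 0, 0, 0], [0, -14, -9, -8, 0, 0, 0], [0, -14, -9, -8, 0, 0, 0]],
])

```text
clock: 27.6
eef_pos: [448.2, -19.4, 288.2]
tcp_rot: [3.141, 0.001, -0.034]
contact_force: [0.3, -0.1, -0.3]
opening: 0.496
```

```bash
python3 g.py;python3 - <<'E'
from h import *
a=snap('side','s12',(160,85,330,215),4.7);b=r.grab_frame('top');np.savez('pics/t12.npz',**b)
im1=cv2.imread('pics/s12.png')[:,:700];im2=cv2.resize(b['pixels'][120:195,205:345,::-1],None,fx=4,fy=4,interpolation=cv2.INTER_CUBIC)
im1=cv2.resize(im1,None,fx=.73,fy=.73,interpolation=cv2.INTER_AREA) if 0 else cv2.resize(a['pixels'][85:185,165:300,::-1],None,fx=5,fy=5,interpolation=cv2.INTER_CUBIC)
print(im1.shape,im2.shape)
cv2.imwrite('pics/m12.png',cv2.convertScaleAbs(im1,alpha=1.4,beta=8))
E
```

```text
now [448.2 -19.4 288.2] [ 3.141e+00  1.000e-03 -3.400e-02] t 27.6 F [ 0.3 -0.1 -0.3] open 0.496 q [-0.05  0.01  1.92 -0.    1.21 -0.01]
(500, 675, 3) (300, 560, 3)
```

I'll check the springs by image difference, to save the last picture for the end.

```bash
python3 - <<'E'
from fit2 import *
a=dict(np.load('pics/s12.npz'));b=dict(np.load('pics/s8.npz'))
d=np.abs(a['pixels'].astype(int)-b['pixels']).sum(2)
for y in(110,-110):
    t=proj(a,W(C,(0,y,134)));f=proj(a,W(C,(0,y,74)))
    u0,u1=int(f[0])-20,int(f[0])+21; v0,v1=int(t[1])-20,int(f[1])+16
    m=(d[v0:v1,u0:u1]>45).astype(np.uint8); n,l,st,ce=cv2.connectedComponentsWithStats(m)
    print(y,'top',t.round(1),'foot',f.round(1))
    print('\n'.join(''.join('#' if c else '.' for c in row) for row in m),u0,v0)
E
```

```text
110 top [225.9 180.4] foot [226.6 196.3]
.........................................
.........................................
.........................................
.........................................
.........................................
.........................................
.........................................
.........................................
.........................................
.........................................
.........................................
.........................................
.........................................
.........................................
.........................................
.........................................
.........................................
.........................................
.........................................
.........................................
...............#.........................
......................................##.
......................................##.
.........................................
................##..#.................###
.........
[... 2624 characters left out ...]
....................
.........................................
.........................................
................##.......................
......................#..................
.........................................
.........................................
.........................................
.........................................
.........................................
.........................................
.........................................
.........................................
.........................................
.........................................
.........................................
......................................... 235 119
```

Both springs stand upright where expected: feet at the spool tops, and centres at u = 226 and 255.5. Now the keeper.

```bash
python3 g.py 692.5 46 290 -.036 692.5 46 204 -.036
```

```text
now [452.  -20.2 288.8] [ 3.141e+00 -2.000e-03 -3.500e-02] t 27.7 F [0.5 0.1 0.6] open 0.5 q [-0.05  0.02  1.92 -0.    1.21 -0.01]
[23.81, -7.47, -0.08] [0.0, -0.1, 0.0]
[23.79, -7.47, 8.52] [0.0, -0.1, 0.0]
```

Call:
apply_moves([
  [[0, 4.5, -1.4, -0.5, 0, 0, 0], [0, 9, -2.8, -0.5, 0, 0, 0], [0, 13.5, -4.2, -0.5, 0, 0, 0], [0, 18, -5.6, -0.5, 0, 0, 0], [0, 22, -7, -0.5, 0, 0, 0], [0, 23.8, -7.5, -0.5, 0, 0, 0], [0, 23.8, -7.5, -0.5, 0, 0, 0], [0, 23.8, -7.5, 0, 0, 0, 0]],
], newtons=60)

```text
clock: 28.5
eef_pos: [693.0, 45.9, 288.5]
tcp_rot: [3.141, -0.002, -0.036]
contact_force: [-0.6, -0.6, 0.3]
opening: 0.5
```

```bash
python3 g.py 692.5 46 204 -.036
```

```text
now [693.   45.9 288.5] [ 3.141e+00 -2.000e-03 -3.600e-02] t 28.5 F [-0.6 -0.6  0.3] open 0.5 q [ 0.06  0.42  1.41 -0.    1.31  0.1 ]
[-0.07, -0.01, 8.45] [0.0, -0.1, 0.0]
```

Call:
apply_moves([
  [[0, 0, 0, 3, 0, 0, 0], [0, 0, 0, 6, 0, 0, 0], [0, 0, 0, 8.4, 0, 0, 0], [0, 0, 0, 8.4, 0, 0, 0], [-1, 0, 0, 8.4, 0, 0, 0], [-1, 0, 0, 8.4, 0, 0, 0], [-1, 0, 0, 8.4, 0, 0, 0], [-1, 0, 0, 8.4, 0, 0, 0]],
])

```text
clock: 29.3
eef_pos: [693.9, 45.5, 206.4]
tcp_rot: [3.141, -0.004, -0.036]
contact_force: [-1.2, -2.0, 6.0]
opening: 0.214
```

```bash
python3 arc.py 1.65 0 16
```

```text
now [693.9  45.5 206.4] [-1.2 -2.   6. ] 0.214
1.55 [-0.93, -0.0, -0.03]
1.44 [-1.85, -0.0, 0.04]
1.34 [-2.77, -0.0, 0.2]
1.24 [-3.66, -0.0, 0.45]
1.13 [-4.52, -0.0, 0.8]
1.03 [-5.34, -0.0, 1.23]
0.93 [-6.11, -0.0, 1.74]
0.82 [-6.83, -0.0, 2.33]
0.72 [-7.48, -0.0, 2.99]
0.62 [-8.06, -0.0, 3.72]
0.52 [-8.56, -0.01, 4.5]
0.41 [-8.98, -0.01, 5.33]
0.31 [-9.31, -0.01, 6.19]
0.21 [-9.55, -0.01, 7.09]
0.1 [-9.7, -0.01, 8.01]
0.0 [-9.75, -0.01, 8.93]
```

Call:
apply_moves([
  [[-1, -0.9, 0, 0, 0, 0, 0], [-1, -1.8, 0, 0.05, 0, 0, 0], [-1, -2.7, 0, 0.2, 0, 0, 0], [-1, -3.6, 0, 0.45, 0, 0, 0], [-1, -4.5, 0, 0.8, 0, 0, 0], [-1, -5.3, 0, 1.2, 0, 0, 0], [-1, -5.3, 0, 1.2, 0, 0, 0]],
])

```text
clock: 30.0
eef_pos: [644.6, 47.6, 197.5]
tcp_rot: [-3.142, -0.015, -0.036]
contact_force: [6.3, -1.1, 7.7]
opening: 0.212
```

```bash
python3 arc.py 1.03 0 12
```

```text
now [644.6  47.6 197.5] [ 6.3 -1.1  7.7] 0.212
0.94 [-0.65, -0.0, 0.42]
0.86 [-1.26, -0.0, 0.89]
0.77 [-1.83, -0.0, 1.41]
0.69 [-2.36, -0.0, 1.98]
0.6 [-2.83, -0.0, 2.59]
0.52 [-3.25, -0.0, 3.24]
0.43 [-3.61, -0.0, 3.92]
0.34 [-3.91, -0.0, 4.63]
0.26 [-4.15, -0.0, 5.36]
0.17 [-4.32, -0.0, 6.12]
0.09 [-4.43, -0.0, 6.88]
0.0 [-4.48, -0.0, 7.65]
```

Call:
apply_moves([
  [[-1, -0.9, 0, 0.45, 0, 0, 0], [-1, -1.6, 0, 0.95, 0, 0, 0], [-1, -2.2, 0, 1.5, 0, 0, 0], [-1, -2.75, 0, 2.1, 0, 0, 0], [-1, -3.2, 0, 2.7, 0, 0, 0], [-1, -3.65, 0, 3.35, 0, 0, 0], [-1, -4.0, 0, 4.0, 0, 0, 0], [-1, -4.0, 0, 4.0, 0, 0, 0]],
])

```text
clock: 30.8
eef_pos: [608.7, 49.1, 158.8]
tcp_rot: [-3.141, -0.023, -0.036]
contact_force: [9.1, -0.3, -1.1]
opening: 0.215
```

```bash
python3 arc.py .43 0 8
```

```text
now [608.7  49.1 158.8] [ 9.1 -0.3 -1.1] 0.215
0.38 [-0.2, 0.0, 0.44]
0.32 [-0.38, 0.0, 0.89]
0.27 [-0.53, 0.0, 1.35]
0.22 [-0.65, 0.0, 1.82]
0.16 [-0.76, 0.0, 2.29]
0.11 [-0.83, 0.0, 2.77]
0.05 [-0.88, 0.0, 3.25]
0.0 [-0.91, 0.0, 3.73]
```

Call:
apply_moves([
  [[-1, -0.3, 0, 0.6, 0, 0, 0], [-1, -0.55, 0, 1.2, 0, 0, 0], [-1, -0.75, 0, 1.8, 0, 0, 0], [-1, -0.9, 0, 2.4, 0, 0, 0], [-1, -1.0, 0, 3.0, 0, 0, 0], [-1, -1.05, 0, 3.6, 0, 0, 0], [-1, -1.1, 0, 4.2, 0, 0, 0], [-1, -1.1, 0, 4.4, 0, 0, 0]],
])

```text
clock: 31.6
eef_pos: [598.1, 49.6, 115.5]
tcp_rot: [-3.141, -0.023, -0.036]
contact_force: [-9.3, -2.1, 13.6]
opening: 0.212
```

```bash
python3 g.py
```

```text
now [598.1  49.6 115.5] [-3.141 -0.023 -0.036] t 31.6 F [-9.3 -2.1 13.6] open 0.212 q [ 0.08  0.44  1.8  -0.    0.88  0.12]
```

Call:
apply_moves([
  [[-1, 0.05, 0, 0.4, 0, 0, 0], [-1, 0.05, 0, 0.6, 0, 0, 0], [-1, 0.05, 0, 0.6, 0, 0, 0], [-1, 0.05, 0, 0.6, 0, 0, 0]],
])

```text
clock: 32.0
eef_pos: [597.9, 49.6, 110.7]
tcp_rot: [-3.141, -0.022, -0.036]
contact_force: [-7.3, -1.0, 10.6]
opening: 0.213
```

```bash
python3 g.py
```

```text
now [597.9  49.6 110.7] [-3.141 -0.022 -0.036] t 32.0 F [-7.3 -1.  10.6] open 0.213 q [ 0.08  0.44  1.8  -0.    0.88  0.12]
```

Call:
apply_moves([
  [[-1, 0, 0, 0.4, 0, 0, 0], [-1, 0, 0, 0.8, 0, 0, 0], [-1, 0, 0, 0.8, 0, 0, 0], [-1, 0, 0, 0.8, 0, 0, 0]],
])

```text
clock: 32.4
eef_pos: [598.1, 49.9, 108.1]
tcp_rot: [-3.14, -0.023, -0.036]
contact_force: [-22.1, -1.5, 51.7]
opening: 0.21
```

```bash
python3 - <<'E'
from fit2 import *
s=r.sense();print(s['eef_pos'].round(1),s['contact_force'].round(1))
f=r.grab_frame('side');np.savez('pics/s13.npz',**f)
# bar position: brightness along a line across the bar at bare stretches, y=-100..-75
im=f['pixels'].astype(int).sum(2)
for q in(0,.03,.06,.1,.15,.2): print(q,[proj(f,W(C,sl(q,y))).round(1).tolist() for y in(140,0,-140)])
for y in(140,0,-85):
    u,v=proj(f,W(C,sl(0,y))).round().astype(int); print(y,u,v,im[v-12:v+13,u].tolist())
E
```

```text
[598.1  49.9 108.1] [-22.1  -1.5  51.7]
0 [[221.1, 187.0], [241.9, 158.2], [259.2, 134.2]]
0.03 [[221.1, 186.2], [241.9, 157.5], [259.3, 133.5]]
0.06 [[221.0, 185.5], [241.9, 156.7], [259.2, 132.8]]
0.1 [[220.8, 184.4], [241.8, 155.7], [259.2, 131.9]]
0.15 [[220.5, 183.1], [241.6, 154.5], [259.1, 130.6]]
0.2 [[220.2, 181.8], [241.3, 153.2], [258.9, 129.4]]
140 221 187 [161, 159, 166, 218, 247, 230, 211, 211, 215, 223, 233, 232, 224, 224, 214, 201, 186, 149, 113, 127, 131, 138, 133, 128, 105]
0 242 158 [66, 66, 73, 68, 66, 67, 61, 59, 63, 77, 87, 97, 112, 109, 90, 95, 76, 79, 79, 63, 61, 68, 73, 110, 132]
-85 253 143 [265, 370, 416, 415, 396, 380, 376, 378, 402, 424, 442, 403, 286, 157, 85, 70, 97, 128, 130, 141, 188, 171, 204, 193, 126]
```

Force rose sharply to 52 N at z = 108, so the keeper is at its lower stop. I release and retreat.

Call:
apply_moves([
  [[-1, 0, 0, -0.1, 0, 0, 0], [-0.2, 0, 0, -0.1, 0, 0, 0], [-0.2, 0, 0, -0.1, 0, 0, 0], [-0.2, 0, 0, -3, 0, 0, 0], [-0.2, 0, 0, -7, 0, 0, 0], [0, -3, 0, -11, 0, 0, 0], [0, -8, 0, -15, 0, 0, 0], [0, -13, 0, -18, 0, 0, 0]],
])

```text
clock: 33.25
eef_pos: [482.7, 53.9, 274.6]
tcp_rot: [-3.14, -0.024, -0.036]
contact_force: [0.5, 0.0, 1.0]
opening: 0.501
```

Call:
apply_moves([
  [[0, -4, 4, 0, 0, 0, 0], [0, -7, 8, 0, 0, 0, 0], [0, -9, 12, 0, 0, 0, 0], [0, -9, 17, 0, 0, 0, 0], [0, -9, 22, 0, 0, 0, 0], [0, -9, 27, 0, 0, 0, 0], [0, -9, 27, 0, 0, 0, 0], [0, -9, 27, 0, 0, 0, 0]],
])

```text
clock: 34.05
eef_pos: [382.7, -213.6, 271.5]
tcp_rot: [-3.139, -0.023, -0.039]
contact_force: [0.6, -0.1, -0.4]
opening: 0.5
```

```bash
python3 - <<'E'
from h import *
a=r.grab_frame('side');b=r.grab_frame('top');np.savez('pics/s14.npz',**a);np.savez('pics/t14.npz',**b)
i1=cv2.resize(a['pixels'][95:225,160:320,::-1],None,fx=3.7,fy=3.7,interpolation=cv2.INTER_CUBIC)[:400]
i3=cv2.resize(a['pixels'][250:330,200:290,::-1],None,fx=2,fy=2,interpolation=cv2.INTER_CUBIC)
i2=cv2.resize(b['pixels'][125:200,205:345,::-1],None,fx=4.2,fy=2.65,interpolation=cv2.INTER_CUBIC)
o=np.zeros((600,790,3),np.uint8);i1=cv2.resize(a['pixels'][95:205,160:320,::-1],(580,400),interpolation=cv2.INTER_CUBIC)
o[:400,:580]=i1;o[:160,590:770]=i3;o[400:400+i2.shape[0],:i2.shape[1]]=i2[:200]
cv2.imwrite('pics/fin.png',cv2.convertScaleAbs(o,alpha=1.5,beta=8))
E
python3 g.py
```

```text
now [ 382.9 -211.8  271.6] [-3.139 -0.023 -0.036] t 34.1 F [ 0.7  0.5 -0.1] open 0.499 q [-0.52 -0.    1.98  0.01  1.15 -0.49]
```

View pics/fin.png

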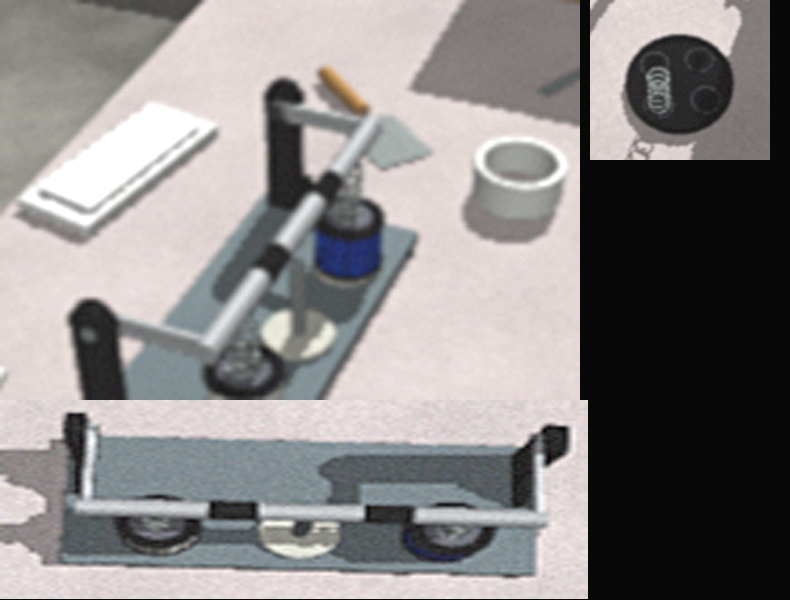

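The last view shows the bar over both springs, with sleeves at (327,187) and (271,262). The spare spring is in the tray and the bystanders are in place. I check the keeper angle numerically.

```bash
python3 - <<'E'
from fit2 import *
f=dict(np.load('pics/s14.npz'));t=dict(np.load('pics/t14.npz'))
ob2=[(f,np.array([250.2,146.4])-.4,-55),(f,np.array([234.8,167.1])-.4,55),(t,np.array([205+234/4.2,125+110/2.65])-.4,55),(t,np.array([205+389/4.2,125+114/2.65])-.4,-55)]
for q in(0,.05,.1,.2): print(q,[(proj(g,W(C,sl(q,y)))-uv).round(1).tolist() for g,uv,y in ob2])
# movement of the bar since it was pressed against the stop (s13, arm there) on the free -y stretch
a=np.load('pics/s13.npz')['pixels'].astype(float).sum(2);b=f['pixels'].astype(float).sum(2)
for y in(-145,-130,-85):
    u,v=proj(f,W(C,sl(0,y))).round().astype(int); print(y,a[v-8:v+9,u].tolist(),b[v-8:v+9,u].tolist())
E
```

```text
0 [[-0.7, 2.3], [-0.2, 2.2], [-1.0, 0.8], [-1.2, 0.7]]
0.05 [[-0.7, 1.1], [-0.3, 0.9], [-0.9, 0.4], [-1.0, 0.3]]
0.1 [[-0.8, -0.2], [-0.4, -0.3], [-0.9, -0.0], [-0.8, -0.1]]
0.2 [[-1.2, -2.7], [-0.9, -2.9], [-0.8, -1.1], [-0.4, -1.2]]
-145 [184.0, 193.0, 259.0, 352.0, 368.0, 402.0, 436.0, 427.0, 393.0, 353.0, 304.0, 269.0, 243.0, 287.0, 353.0, 398.0, 379.0] [178.0, 210.0, 300.0, 354.0, 392.0, 429.0, 427.0, 403.0, 362.0, 321.0, 279.0, 238.0, 237.0, 328.0, 380.0, 366.0, 375.0]
-130 [330.0, 262.0, 263.0, 321.0, 384.0, 415.0, 436.0, 425.0, 384.0, 339.0, 300.0, 266.0, 239.0, 203.0, 245.0, 269.0, 251.0] [260.0, 241.0, 295.0, 360.0, 408.0, 428.0, 425.0, 395.0, 350.0, 315.0, 273.0, 239.0, 199.0, 253.0, 304.0, 245.0, 244.0]
-85 [396.0, 380.0, 376.0, 378.0, 402.0, 424.0, 442.0, 403.0, 286.0, 157.0, 85.0, 70.0, 97.0, 128.0, 130.0, 141.0, 188.0] [390.0, 375.0, 352.0, 381.0, 412.0, 431.0, 411.0, 300.0, 168.0, 87.0, 74.0, 100.0, 163.0, 190.0, 140.0, 145.0, 184.0]
```

The bar reads about 0.09 rad, not clearly zero. I calibrate against the known fully-up position (1.65) to find out whether it is really down.

```bash
python3 - <<'E'
from fit2 import *
def cen(f,uv,rad=9):
    im=f['pixels'].astype(int).sum(2);u,v=np.round(uv).astype(int)
    w=im[v-rad:v+rad+1,u-rad:u+rad+1]; m=(w<120).astype(np.uint8)
    n,l,st,ce=cv2.connectedComponentsWithStats(m,connectivity=4)
    k=min((i for i in range(1,n) if st[i,4]>8),key=lambda i:np.hypot(*(ce[i]-rad)))
    return ce[k]+[u-rad,v-rad],st[k].tolist()
for nm,q in(('s12',1.65),('t12',1.65),('s4',1.65),('s14',.05),('t14',.05),('t0',.34),('s0',.34)):
    f=dict(np.load(f'pics/{nm}.npz'))
    for y in(55,-55):
        p=proj(f,W(C,sl(q,y)))
        try: c,s=cen(f,p); print(nm,y,'pred',p.round(1),'obs',c.round(1),'pred-obs',(p-c).round(1),s)
        except Exception as e: print(nm,y,e)
E
```

```text
s12 55 pred [201.6 134.7] obs [203.  132.8] pred-obs [-1.5  1.9] [6, 3, 9, 10, 45]
s12 -55 pred [219.2 115.9] obs [220.7 113.9] pred-obs [-1.4  2. ] [7, 4, 8, 8, 36]
t12 55 pred [261.4 126. ] obs [262.3 125.6] pred-obs [-0.9  0.4] [4, 6, 13, 7, 74]
t12 -55 pred [300.7 127.5] obs [301.7 127. ] pred-obs [-0.9  0.4] [4, 6, 13, 7, 86]
s4 55 pred [201.6 134.7] obs [203.  132.9] pred-obs [-1.4  1.9] [6, 3, 8, 10, 44]
s4 -55 pred [219.2 115.9] obs [220.7 113.9] pred-obs [-1.4  2. ] [7, 4, 8, 8, 36]
s14 55 pred [234.1 167.6] obs [235. 166.] pred-obs [-0.8  1.7] [5, 3, 10, 10, 50]
s14 -55 pred [249.1 147.1] obs [245.2 145.2] pred-obs [3.9 1.8] [0, 0, 14, 15, 91]
t14 55 pred [259.4 166.5] obs [259.8 166.3] pred-obs [-0.4  0.2] [5, 5, 11, 7, 69]
t14 -55 pred [296.3 167.9] obs [298.7 170. ] pred-obs [-2.5 -2.1] [5, 6, 14, 13, 111]
t0 55 pred [259.7 163. ] obs [260.2 163.8] pred-obs [-0.6 -0.8] [4, 7, 12, 7, 73]
t0 -55 pred [297.4 164.4] obs [297.8 165.4] pred-obs [-0.5 -1. ] [4, 7, 13, 8, 73]
s0 55 pred [232.3 160. ] obs [234. 160.] pred-obs [-1.6  0. ] [6, 5, 10, 10, 49]
s0 -55 pred [247.6 139.7] obs [249.3 139.9] pred-obs [-1.7 -0.1] [7, 6, 7, 7, 30]
```

After calibrating against the up position, the keeper is at about 0.03 rad. I lifted 1 mm before letting go. I'll press it down from above with closed fingers and no pinch, to finish the last 2–3 mm.

```bash
python3 g.py 597 49 250 -.036
```

```text
now [ 382.9 -211.8  271.6] [-3.139 -0.023 -0.036] t 34.1 F [ 0.7  0.5 -0.1] open 0.499 q [-0.52 -0.    1.98  0.01  1.15 -0.49]
[20.4, -26.82, 2.7] [-0.1, -1.3, 0.0]
```

Call:
apply_moves([
  [[-1, 3.4, -4.5, 0.5, 0, 0, 0], [-1, 6.8, -9, 1, 0, 0, 0], [-1, 10.2, -13.5, 1.5, 0, -1.3, 0], [-1, 13.6, -18, 2, 0, -1.3, 0], [-1, 17, -22.5, 2.5, 0, -1.3, 0], [-1, 20.4, -26.8, 2.7, 0, -1.3, 0], [-1, 20.4, -26.8, 2.7, 0, -1.3, 0], [-1, 20.4, -26.8, 2.7, 0, -1.3, 0]],
])

```text
clock: 34.95
eef_pos: [598.7, 54.8, 249.4]
tcp_rot: [-3.138, -0.001, -0.03]
contact_force: [-0.3, -0.1, 0.5]
opening: 0.002
```

```bash
python3 g.py 597 49 160 -.036
```

```text
now [598.7  54.8 249.4] [-3.138e+00 -1.000e-03 -3.000e-02] t 35.0 F [-0.3 -0.1  0.5] open 0.002 q [0.09 0.3  1.67 0.   1.17 0.11]
[-0.17, 0.62, 8.94] [-0.2, -0.1, 0.4]
```

Call:
apply_moves([
  [[-1, -0.2, 0.6, 4, 0, 0, 0], [-1, -0.2, 0.6, 8, 0, 0, 0], [-1, -0.2, 0.6, 9, 0, 0, 0], [-1, -0.2, 0.6, 9.6, 0, 0, 0], [-1, -0.2, 0.6, 10.0, 0, 0, 0], [-1, -0.2, 0.6, 10.2, 0, 0, 0], [-1, -0.2, 0.6, 10.2, 0, 0, 0], [-1, -0.2, 0.6, 10.2, 0, 0, 0]],
])

```text
clock: 35.75
eef_pos: [597.3, 49.2, 148.4]
tcp_rot: [-3.137, -0.003, -0.03]
contact_force: [-0.4, 0.2, -0.4]
opening: 0.002
```

```bash
python3 g.py
```

```text
now [597.3  49.2 148.4] [-3.137e+00 -3.000e-03 -3.000e-02] t 35.8 F [-0.4  0.2 -0.4] open 0.002 q [0.08 0.4  1.77 0.   0.97 0.1 ]
```

Call:
apply_moves([
  [[-1, 0, 0, 0.2, 0, 0, 0], [-1, 0, 0, 0.4, 0, 0, 0], [-1, 0, 0, 0.4, 0, 0, 0], [-1, 0, 0, 0.4, 0, 0, 0]],
])

```text
clock: 36.15
eef_pos: [597.7, 49.2, 145.0]
tcp_rot: [-3.137, -0.004, -0.03]
contact_force: [-0.3, 0.3, 5.2]
opening: -0.001
```

```bash
python3 g.py
```

```text
now [597.7  49.2 145. ] [-3.137 -0.004 -0.03 ] t 36.1 F [-0.3  0.3  5.2] open -0.001 q [0.08 0.41 1.77 0.   0.96 0.1 ]
```

Call:
apply_moves([
  [[-1, 0, 0, 0.15, 0, 0, 0], [-1, 0, 0, 0.3, 0, 0, 0], [-1, 0, 0, 0.3, 0, 0, 0], [-1, 0, 0, 0.3, 0, 0, 0]],
])

```text
clock: 36.55
eef_pos: [597.7, 49.2, 143.8]
tcp_rot: [-3.137, -0.004, -0.03]
contact_force: [-7.4, -0.8, 17.4]
opening: -0.002
```

```bash
python3 g.py
```

```text
now [597.7  49.2 143.8] [-3.137 -0.004 -0.03 ] t 36.5 F [-7.4 -0.8 17.4] open -0.002 q [0.08 0.41 1.77 0.   0.96 0.1 ]
```

Call:
apply_moves([
  [[-1, 0, 0, 0.2, 0, 0, 0], [-1, 0, 0, 0.4, 0, 0, 0], [-1, 0, 0, 0.4, 0, 0, 0], [-1, 0, 0, 0.4, 0, 0, 0]],
])

```text
clock: 36.95
eef_pos: [597.8, 49.2, 143.5]
tcp_rot: [-3.137, -0.005, -0.03]
contact_force: [-13.2, -1.3, 35.6]
opening: 0.003
```

```bash
python3 g.py
```

```text
now [597.8  49.2 143.5] [-3.137 -0.005 -0.03 ] t 37.0 F [-13.2  -1.3  35.6] open 0.003 q [0.08 0.41 1.77 0.   0.96 0.1 ]
```

Only 0.3 mm of travel for 18 N more, so this is the stop. I retreat, check and sign off.

Call:
apply_moves([
  [[-1, 0, 0, -3, 0, 0, 0], [-1, 0, 0, -7, 0, 0, 0], [-1, 0, 0, -11, 0, 0, 0], [-1, -5, 0, -13, 0, 0, 0], [-1, -10, 0, -13, 0, 0, 0], [-1, -15, 0, -13, 0, 0, 0], [-1, -20, 3, -13, 0, 0, 0], [-1, -20, 3, -13, 0, 0, 0]],
])

```text
clock: 37.75
eef_pos: [391.7, 23.7, 271.8]
tcp_rot: [-3.138, -0.003, -0.029]
contact_force: [-1.1, 0.2, 0.1]
opening: -0.003
```

Call:
apply_moves([
  [[-1, 0, 5, 0, 0, 0, 0], [-1, 0, 10, 0, 0, 0, 0], [-1, 0, 15, 0, 0, 0, 0], [-1, 0, 20, 0, 0, 0, 0], [-1, 0, 23, 0, 0, 0, 0], [-1, 0, 23, 0, 0, 0, 0], [-1, 0, 23, 0, 0, 0, 0]],
])

```text
clock: 38.45
eef_pos: [384.9, -206.6, 270.7]
tcp_rot: [-3.137, -0.003, -0.032]
contact_force: [0.5, -0.4, -0.7]
opening: -0.001
```

```bash
python3 - <<'E'
from fit2 import *
f=r.grab_frame('side');np.savez('pics/s15.npz',**f)
b=f['pixels'].astype(float).sum(2)
for n in('s13','s14'):
    a=np.load(f'pics/{n}.npz')['pixels'].astype(float).sum(2)
    for y in(-145,-130):
        u,v=proj(f,W(C,sl(0,y))).round().astype(int)
        A=lambda m,s:np.interp(np.arange(v-6,v+5)+s,np.arange(384),m[:,u])
        ss=np.arange(-2,2.01,.05); print(n,y,'bar is lower now by px',ss[np.argmin([((A(b,s)-A(a,0))**2).sum() for s in ss])].round(2))
a=np.load('pics/s12.npz')['pixels'].astype(int)
d=np.abs(a-f['pixels']).sum(2)
for y in(110,-110):
    u,v=proj(f,W(C,(0,y,49))).astype(int); print('spool diff',y,np.median(d[v-4:v+8,u-8:u+8]))
u,v=proj(f,(465,371.6,38)).astype(int); g=np.load('pics/s0.npz')['pixels'].astype(int);print('spare',np.median(np.abs(g-f['pixels']).sum(2)[v-12:v+12,u-8:u+8]))
s=r.sense();print(s['clock'],s['contact_force'].round(1))
E
```

```text
s13 -145 bar is lower now by px 0.05
s13 -130 bar is lower now by px 0.0
s14 -145 bar is lower now by px 0.55
s14 -130 bar is lower now by px 0.7
spool diff 110 4.0
spool diff -110 5.0
spare 6.0
38.5 [-0.3 -0.6  0.2]
```

The keeper now rests at its stop position, at the same place as when it was pressed, and has not sprung back.

```bash
python3 -c "
from rig import r
print(r.sign_off())"
```

```text
the job is handed in; nothing more can be done
None
```

The creel is loaded and the job was handed in at about 38.5 s. I swung the keeper up to its stop and seated the white spool on rod2 and the blue spool on rod0; no orange spool was present. I then threaded one spring over each loaded rod and swung the keeper down.

**Keeper**
- On the way up, the first pinch slipped because I had over-read the starting angle, so I re-pinched once.
- After the first lowering it read about 0.03 rad, probably because I raised the tool 1 mm before letting go.
- I pressed it down again with closed fingers until it hit the stop. The force rose from 17 to 36 N over 0.3 mm.
- After I backed the arm away, the bar was in the same place to within 0.05 px as when held at the stop.

**Springs and surroundings**
- Before the keeper came down, an image check showed both springs upright on their spools. The last picture, taken before the final press, showed them under the bar.
- The spare spring is still in the tray, and the spools had not moved at the last check. The scraper and print ring looked in place in the last picture; I did not check the print block again.

**Forces**
- Force peaked at about 52 N while the pads pinched the bar against its lower stop, and reached about 55 N during the slip on the way up. Both are below the 120 N wrist limit. I took them to be on the pads rather than the gripper's body, where the limit is 40 N.

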